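# Hang a parts pail on the stockroom rail

### The arm

A 6-joint arm with a two-finger parallel gripper is mounted at the origin on the work surface. World frame = base frame: x ahead of the robot, y to its left, z up, the work surface at z = 0. Lengths are in mm, angles in rad, forces in N, time in s.
With the tool pointing down it reaches from about 350 to 875 mm from the base axis. Payload 4.2 kg.
Tool frame: the origin (TCP) lies between the finger pads; the fingertips stand 17 mm ahead of it and the grasp point (between the pads) lies 2 mm behind it (nose_length is the distance from the TCP to the fingertips, in mm); z points along the fingers, y is the direction in which the jaws open and shut (so a half turn about z gives the same grasp; the last joint's range is limited). The gripper opens to 85 mm and grips with 20 to 120 N. Pads are 22 mm wide; open, the fingers measure 114 mm over their backs; the gripper's body (76 mm by 85 mm) begins 54 mm behind the grasp point. The pads swing forward as they close: fully open they stand 13 mm farther back than shut.
Start: joints at [-0.89, 0.385, 0.008, 0, -1.194, -0.259], TCP at [255.889, -570.193, 212.612] pointing down, gripper open.
Joint ranges: [-3.14, 3.14], [-1.21, 2.06], [-1.07, 1.41], [-3.16, 2.05], [-2.99, -0.16], [-3.1, 3.1]. Speed limits (rad/s): [2.79, 2.79, 3.14, 3.14, 3.14, 3.14].

### API

Orientations are given as a unit quaternion [x, y, z, w].
In Python, from bench import * gives the robot as it stands.
- The arm moves only by the tool jog_arm, never from a script. Its argument "increments" is a list of rows, each a list of 4 numbers: the shift along the tool's x, y, z in m, then the turn about the tool's z in degrees. A call has 1 to 10 rows; each row is the pose to reach, as a shift and turn from the pose measured when the call began, along the tool's axes at that moment; what a row does not reach only later rows make up. A row lasts 1/8 s, in which the tool goes at most 62.5 mm and 10.7 degrees, less where a joint would pass 70% of its speed; a pose out of reach is approached as far as the arm can. A call with a gripper value outside its range is refused whole. "hand" is the gripper's target within -1 to 1 (fully open at 1, half-way at 0, shut at -1), set as the call begins (left out, the last holds). The fingers move at their own pace and stop on an object; the grip force is fixed at half the most. Time passes only in rows, so rows that repeat a pose let the fingers close. It gives the time, the measured TCP pose, the force and the opening at its end, in the units of the state.
- read_state(): the state, without advancing time (a new reading comes with each control period).
- get_image(name): name is "side" or "top" or "wrist"; returns the picture (400x640x3 uint8, red, green, blue); there is no depth.
- calibration(name): a dict with "fx", "fy", "cx", "cy" (pixels), "position" and "rotation" of the camera in the world; the wrist camera has in their place "hand_eye" (4x4, takes a point from camera to tool coordinates, whose origin is the TCP and whose axes are the flange's). Camera axes: x right, y up, looking along -z (the intrinsics and any distortion apply to the point x, -y, -z); pixel columns grow to the right and rows downward; lengths in mm; the calibration is good to about 2 mm. A picture is of the moment at which its call begins: read the wrist's pose just before it. calibration takes no time and is no camera call.
- job_done(): hands the job in, once; it reports no verdict.
The state is a dict: "clock": time; "joints": joint angles; "joint_vel": joint speeds; "joint_efforts": joint torques, N m; "position": TCP position; "ee_rot": TCP orientation; "contact_force": force on the tool from outside, world axes, zero at the start; "wrist_torque": the same for the moment, N m; "gripper_width": finger opening in mm.
Only numpy, scipy, OpenCV 4.12 (cv2) and the standard library are available. Lean on these libraries where they do the work, as an engineer would, in place of code of your own. Each camera call takes 0.05 s, during which the arm holds its last target.

### The job

Take the S-hook with the red tab off its parking stand, hook its upper curl over the tall stand's rail to the right (seen from the robot) of the orange sprung buffer, and press it down lightly onto the rail (about 10 N) for a moment. Still holding it by the tab, slide it along the rail to the left until it has pushed the orange buffer in about half way (some 7 mm; never to its stop) and let go; then hang the black pail by its wire bail in the hook's lower curl so that it hangs free and still. Work gently, do not drop or force anything (25 N at most), and leave the other things where they are.

Things in the scene. Friction and masses are not known exactly. Their poses are not given: they have to be found in the camera images.
- s_hook: S-hook of 7 mm steel rod, 107 mm tall, 39 mm wide, 80 g, with a red tab; starts on the parking bar, leaning a few degrees. Origin half-way up, z up, S in its x-z plane. Curls: centre line radius 16 mm, centres 34 mm above and below the origin. Upper curl opens down, free tip on the +x side, ending 26 mm above the origin. A shank slants from x -16, z +34 mm to x +16, z -34 mm.
- hook_tab (a point): centre of the red tab on the s_hook, the place to grip: tab 26 mm along the hook's x, 10 mm thick along its y, 26 mm tall. It lies 31 mm to -x of and 29 mm above the hook's origin. Axes as the hook's.
- hook_arch (a point): point in the s_hook's upper curl where the centre of a 12 mm rail lies when the hook hangs on it: 40 mm above the hook's origin, 31 mm to +x of and 11 mm above the tab's centre. The lower half of the hook cannot pass down through a rail: come from the rail's -x side with this point about 25 mm above the rail's centre, so that the free tip passes over the rail and the shank under it, move on +x until 5 to 10 mm short, then down. Come off the same way back
- hook_seat (a point): point in the s_hook's lower curl where the centre of the 6 mm pail bar lies when hung: 43 mm below the hook's origin, axes as the hook's. The lower curl opens up; its free tip is on the -x side (16 mm to -x of the seat, its round end 19 mm above the seat). A bar comes in from -x over the tip and under the slanting shank, then drops.
- hook_park: parking stand for the hook: dark base plate 90 x 120 x 12 mm with a steel bail; its level bar (12 mm round, along the stand's y, 90 mm between its posts) has its centre line 125 mm above the table. Origin under the centre of the base. To take the hook off, lift it 25 mm, drawing it back 5 to 10 mm to its -x, then draw it out to -x.
- rail_stand: tall fixed stand with rail and buffer. Posts 180 mm either side of the origin along y carry a level steel rail, 12 mm thick, along y straight above the origin. The height at which the rail is clamped is NOT measured: its centre line is 223 to 267 mm above the table, to be found by touch or camera; it does not give way. Feet 130 mm long in x, 12 mm tall. Origin on the table; +y to the robot's left.
- rail_base (a point): the rail_stand's origin (on the table, under the middle of the rail), axes as the stand's: y along the rail, x away from the robot
- buffer (a joint): travel in m by which the orange sprung buffer, a ring 26 mm across sliding on the rail, is pushed towards the stand's +y: 0 free, hard stop at 0.014. Spring 1.2 N per mm, no preload. Its free face looks to -y and stands 30 to 85 mm to +y of the rail's middle: NOT measured, find it by touch or camera. The rail from -100 mm to the buffer is clear.
- pail: black tub 110 (x) x 84 (y) x 45 (z) mm holding two bedded steel pins, 0.24 to 0.39 kg in all, with a fixed 6 mm wire bail that stands in its y-z plane and a yellow lug handle on the -x side. Origin under the centre of the tub, which is below the bail and near the centre of mass.
- pail_lug (a point): place to grip the pail: centre of its yellow lug, a bar 46 mm long (x), 12 mm thick (y), 18 mm tall, 34 mm above the underside; 82 mm to -x of the pail's origin, 27 mm in front of the tub's wall, 63 mm below the bail's bar. To keep clear of the rail and the hook's tab while hanging it, grip with the gripper leaning back to the pail's -x by 25 to 40 degrees.
- pail_bar (a point): middle of the bail's top bar (wire centre), 97 mm above the pail's underside; the bar is 6 mm thick, runs 26 mm either way along y falling 4 mm, then slopes down to the tub's sides
- piston_a: bystander, leave alone: bare aluminium piston, 84 mm across, 78 mm tall; origin under its centre
- piston_b: bystander, leave alone: bare aluminium piston, 72 mm across, 66 mm tall; origin under its centre
- carton: bystander, leave alone: brown cardboard carton 80 x 110 x 70 mm; origin under its centre
- plain_tub: bystander, leave alone: grey open tub without bail or handle, 110 x 84 x 45 mm; origin under its centre
- oil_can: bystander, leave alone: grey round can 60 mm across, 130 mm tall; origin under its centre
- blue_rule: bystander, leave alone: blue metal rule lying flat, 30 x 220 x 5 mm; origin under its centre
- liner_ring: bystander, leave alone: steel ring 90 mm across, 30 mm tall; origin under its centre

How it is judged:
By the outcome, as a careful person would: the job done as asked, in the order asked, and still so for the second after the job is handed in, with the robot touching nothing.
It also fails if it takes over 72 s, if anything falls off the work surface, if the arm or the gripper's body presses on something with over 40 N, if the wrist force passes 120 N, or if a joint passes its speed limit or range.

## Working session

There is one attempt and no reset: what is moved stays moved. The work goes in short steps, Python scripts to look and compute and a tool call to move; the robot and the scene stay as the last step left them, time stands still between calls to the robot, and variables do not carry over. Pictures are saved under pics/ and viewed, and the job is handed in when it is done.

Besides the shell and the picture viewer there is one more tool, called after "Emit:" as name(argument=value, ...) on one line, values as JSON. jog_arm: Moves the arm, as the interface text tells. Its arguments: {"type":"object","properties":{"increments":{"type":"array"},"hand":{"type":"number"}},"required":["increments"]}

```bash
ls; mkdir -p pics; python3 - <<'E'
from bench import *
import cv2
s=read_state();print(s)
for n in("side","top","wrist"):
    im=get_image(n);cv2.imwrite(f"pics/{n}0.png",im[:,:,::-1]);print(n,calibration(n))
E
```

```text
pics
{'clock': 0.0, 'joints': array([-8.90395456e-01,  3.85589596e-01,  6.61337366e-03, -5.04578837e-04,
       -1.19400140e+00, -2.58623089e-01]), 'joint_vel': array([ 4.83861377e-05,  5.85134023e-04, -7.59874211e-04, -1.17871421e-03,
       -1.99606425e-03, -1.46976542e-03]), 'joint_efforts': array([ 1.86480800e-03, -3.92290950e+01,  1.88397306e+01,  4.18619514e+00,
       -4.61878968e-03, -5.33022202e-06]), 'position': array([ 255.63517511, -569.63813385,  211.49598839]), 'ee_rot': array([-2.09238028e-01,  9.77864103e-01,  1.07872162e-03, -2.84348830e-04]), 'contact_force': array([ 0.02727844, -0.03131845, -0.2409363 ]), 'wrist_torque': array([-0.00554988, -0.02150407, -0.0304137 ]), 'gripper_width': 85.32626862970157}
side {'fx': 361.7726356293797, 'fy': 361.7726356293797, 'cx': 317.909657514636, 'cy': 194.73091768497514, 'position': array([456.89845077, 845.55839199, 931.06610821]), 'rotation': array([-0.02300023,  0.40956316,  0.9100994 , -0.05872041])}
top {'fx': 397.02813028224926, 'fy': 397.02813028224926, 'cx': 317.4486418090775, 'cy': 199.9795776634255, 'position': array([ 464.45755284,   10.13380668, 1503.5890045 ]), 'rotation': array([-0.02301732,  0.03636978,  0.70660308, -0.70629989])}
wrist {'fx': 350.4224969514008, 'fy': 350.4224969514008, 'cx': 317.90015529630716, 'cy': 193.53252478532218, 'hand_eye': array([[-2.53571548e-04,  9.62057005e-01,  2.72848411e-01,
         6.96914711e+01],
       [ 9.99999421e-01,  5.29263199e-04, -9.36820436e-04,
        -5.59801987e-01],
       [-1.04568329e-03,  2.72848015e-01, -9.62056582e-01,
        -1.61107657e+02],
       [ 0.00000000e+00,  0.00000000e+00,  0.00000000e+00,
         1.00000000e+00]])}
```

View pics/side0.png

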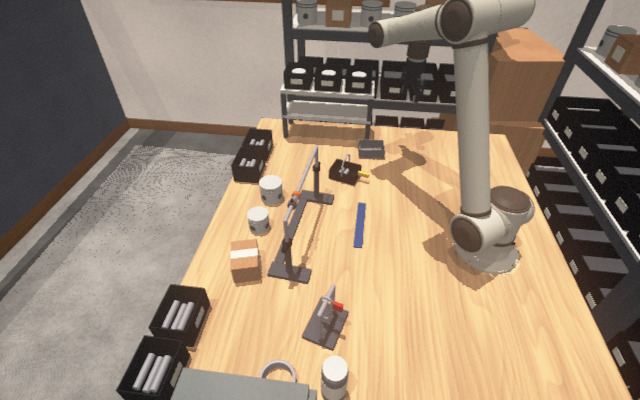

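View pics/top0.png

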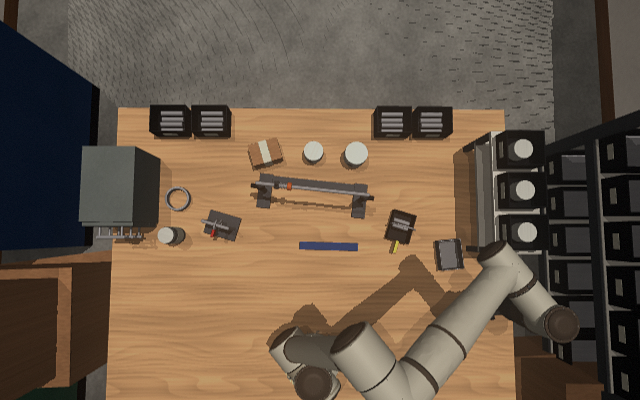

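View pics/wrist0.png

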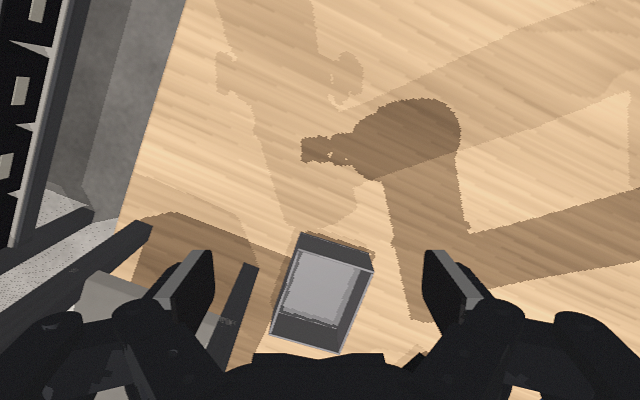

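```bash
cat > h.py <<'E'
from bench import *
import cv2, numpy as np
from scipy.spatial.transform import Rotation as R
def cam(n,s=None):
    c=calibration(n);K=np.array([[c['fx'],0,c['cx']],[0,c['fy'],c['cy']],[0,0,1]])
    if n=='wrist':
        H=c['hand_eye'];Rt=R.from_quat(s['ee_rot']).as_matrix()
        return K,Rt@H[:3,:3],Rt@H[:3,3]+s['position'],c
    return K,R.from_quat(c['rotation']).as_matrix(),np.array(c['position']),c
def ray(C,u,v):
    K,Rm,p,_=C; d=Rm@np.array([(u-K[0,2])/K[0,0],-(v-K[1,2])/K[1,1],-1]); return p,d
def onz(C,u,v,z):
    p,d=ray(C,u,v); return p+d*(z-p[2])/d[2]
def proj(C,P):
    K,Rm,p,_=C; q=Rm.T@(np.asarray(P,float)-p); return np.array([K[0,2]+K[0,0]*q[0]/-q[2],K[1,2]-K[1,1]*q[1]/-q[2]])
def tri(L):
    A=0;b=0
    for C,u,v in L:
        p,d=ray(C,u,v);d=d/np.linalg.norm(d);M=np.eye(3)-np.outer(d,d);A=A+M;b=b+M@p
    x=np.linalg.solve(A,b)
    return x,[np.linalg.norm(proj(C,x)-(u,v)) for C,u,v in L]
def shot(n,f):
    s=read_state();im=get_image(n)[:,:,::-1].copy();cv2.imwrite('pics/'+f,im);return im,cam(n,s)
def crop(im,x0,y0,x1,y1,k,f):
    cv2.imwrite('pics/'+f,cv2.resize(im[y0:y1,x0:x1],None,fx=k,fy=k,interpolation=cv2.INTER_CUBIC))
E
python3 - <<'E'
from h import *
t=cv2.imread('pics/top0.png');s=cv2.imread('pics/side0.png')
crop(t,190,160,430,260,3.3,'t1.png');crop(s,220,140,400,350,2.8,'s1.png')
print({k:v for k,v in calibration('top').items() if k not in('position','rotation')})
E
```

```text
{'fx': 397.02813028224926, 'fy': 397.02813028224926, 'cx': 317.4486418090775, 'cy': 199.9795776634255}
```

View pics/t1.png

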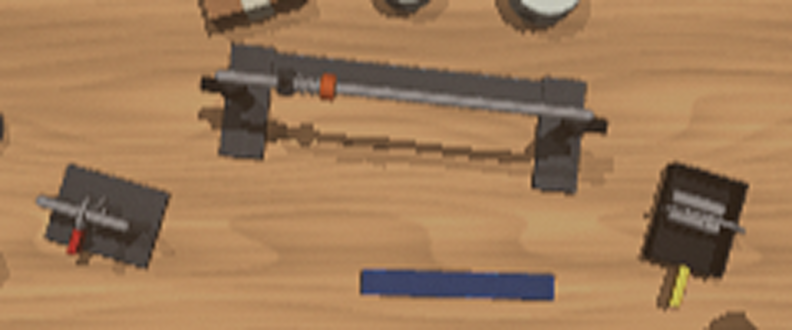

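View pics/s1.png

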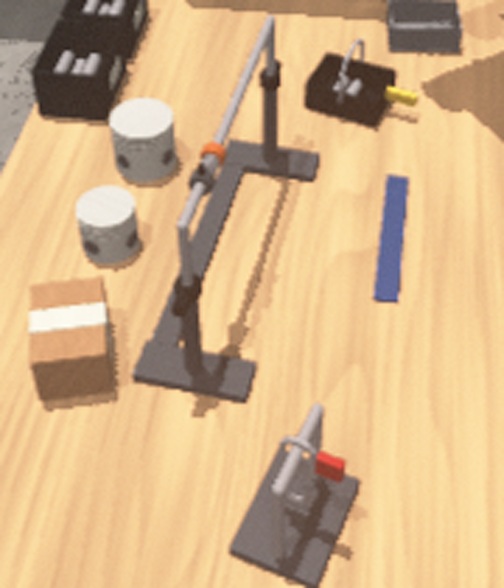

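```bash
cat > m.py <<'E'
from h import *
def masks(im):
    h=cv2.cvtColor(im,cv2.COLOR_BGR2HSV)
    return dict(red=cv2.bitwise_or(cv2.inRange(h,(0,170,90),(4,255,255)),cv2.inRange(h,(174,170,90),(180,255,255))),
      orange=cv2.inRange(h,(6,190,150),(13,255,255)),yellow=cv2.inRange(h,(22,150,120),(34,255,255)))
def blobs(m,minA=4):
    n,l,st,ce=cv2.connectedComponentsWithStats(m,connectivity=8)
    return sorted([(int(st[i,4]),ce[i].round(1).tolist()) for i in range(1,n) if st[i,4]>=minA],reverse=True)[:3]
E
python3 - <<'E'
from m import *
B={}
for n in('top','side'):
    im=cv2.imread(f'pics/{n}0.png')
    for k,m in masks(im).items(): B[n,k]=blobs(m);print(n,k,B[n,k])
T=cam('top');S=cam('side')
for k in('red','orange','yellow'):
    a=B['top',k][0][1];b=B['side',k][0][1];print(k,tri([(T,*a),(S,*b)]))
# dark pail/hook_park plates, rail feet from crop coords -> full px
f=lambda u,v:(190+u/3.3,160+v/3.3)
for nm,pts,z in(('feet corners',[(230,43),(272,48),(262,158),(219,153),(545,78),(587,82),(575,192),(532,186)],12),
  ('park',[(70,164),(170,190),(148,268),(46,240)],12),('pail',[(672,162),(748,182),(722,278),(641,255)],45),
  ('bail top',[(668,214),(740,228)],95)):
    print(nm,[onz(T,*f(*p),z)[:2].round(0).tolist() for p in pts])
E
```

```text
top red [(19, [212.2, 232.7])]
top orange [(4, [289.2, 183.2])]
top yellow [(29, [395.8, 246.2])]
side red [(30, [338.0, 304.6])]
side orange []
side yellow [(5, [359.2, 171.4])]
red (array([465.80568671, 346.92706754, 123.9469508 ]), [np.float64(0.44626919683205757), np.float64(0.6137925363130625)])Traceback (most recent call last):
  File "<stdin>", line 8, in <module>
IndexError: list index out of range
```

```bash
python3 - <<'E'
from m import *
T=cam('top');S=cam('side')
im=cv2.imread('pics/side0.png');h=cv2.cvtColor(im,cv2.COLOR_BGR2HSV)
print(h[190:199,290:302].tolist()[4]); print(h[166:182:2,362:370].tolist()[4])
f=lambda u,v:(190+u/3.3,160+v/3.3)
g=lambda u,v:(220+u/2.8,140+v/2.8)
print('orange',tri([(T,*f(328,86)),(S,*g(213,152))]))
print('lug',tri([(T,*f(680,286)),(S,*g(402,96))]))
print('rail L end',tri([(T,*f(218,76)),(S,*g(185,222))]),'R end',tri([(T,*f(592,118)),(S,*g(268,20))]))
for nm,pts,z in(('feet corners',[(230,43),(272,48),(262,158),(219,153),(545,78),(587,82),(575,192),(532,186)],12),
  ('park',[(70,164),(170,190),(148,268),(46,240)],12),('pail',[(672,162),(748,182),(722,278),(641,255)],45),
  ('bail top',[(668,214),(740,228)],95),('parkbar',[(40,200),(126,226)],125)):
    P=np.array([onz(T,*f(*p),z)[:2] for p in pts]);print(nm,P.round(0).tolist(),P.mean(0))
E
```

```text
[[16, 102, 239], [13, 124, 225], [11, 158, 192], [10, 171, 174], [10, 159, 175], [10, 160, 180], [10, 179, 181], [10, 178, 200], [10, 177, 209], [10, 178, 186], [9, 129, 150], [8, 52, 122]]
[[20, 160, 164], [20, 161, 187], [22, 162, 202], [21, 162, 209], [22, 162, 227], [25, 155, 246], [23, 145, 236], [18, 108, 239]]
orange (array([614.74787948,  75.91880681, 237.9009045 ]), [np.float64(0.32246492938608157), np.float64(0.3578384950466407)])
lug (array([ 414.12171412, -308.37069267,   31.48780212]), [np.float64(0.3044841627869881), np.float64(0.2811047957597858)])
rail L end (array([623.68545232, 182.09830602, 240.90216781]), [np.float64(0.4290805527183483), np.float64(0.5141377898975151)]) R end (array([ 587.84221952, -181.66662213,  230.38686657]), [np.float64(0.7463387693934821), np.float64(0.703680807976417)])
feet corners [[692.0, 200.0], [687.0, 152.0], [560.0, 162.0], [566.0, 211.0], [652.0, -161.0], [648.0, -209.0], [521.0, -194.0], [528.0, -145.0]] [606.83091461   1.99585627]
park [[553.0, 380.0], [524.0, 266.0], [436.0, 290.0], [468.0, 405.0]] [495.16831655 335.13862276]
pail [[554.0, -299.0], [531.0, -384.0], [424.0, -352.0], [450.0, -263.0]] [ 489.82470525 -324.46894057]
bail top [[494.0, -283.0], [479.0, -361.0]] [ 486.8993165  -321.84309594]
parkbar [[509.0, 382.0], [482.0, 292.0]] [495.3690545 337.1450788]
```

```bash
cat >> h.py <<'E'
def go(P,yaw=None):
    """tool shift (m) and turn (deg) to bring TCP to P with tool x at heading 180+yaw deg"""
    s=read_state();M=R.from_quat(s['ee_rot']).as_matrix()
    d=M.T@(np.asarray(P,float)-s['position'])/1000
    hd=np.degrees(np.arctan2(-M[1,0],-M[0,0]))
    a=0 if yaw is None else -(((yaw-hd)+180)%360-180)
    print('clock %.2f pos %s heading %.2f tilt %.3f w %.1f F %s'%(s['clock'],s['position'].round(1),hd,np.degrees(np.arccos(-M[2,2])),s['gripper_width'],s['contact_force'].round(1)))
    print('shift',d.round(4),'turn',round(a,2),'rows>=',round(np.linalg.norm(d)/.0625,1),round(abs(a)/10.7,1))
E
python3 - <<'E'
from h import *
go((455,350,290),-15.5)
E
```

```text
clock 0.15 pos [ 255.7 -569.8  211.8] heading 24.16 tilt 0.094 w 85.4 F [0.2 0.4 0.1]
shift [-0.5583  0.7578 -0.077 ] turn 39.66 rows>= 15.1 3.7
```

Emit:
jog_arm(increments=[[-0.02,0.03,-0.07,4],[-0.055,0.075,-0.077,8],[-0.09,0.12,-0.077,12],[-0.125,0.17,-0.077,16],[-0.16,0.217,-0.077,20],[-0.196,0.266,-0.077,24],[-0.232,0.314,-0.077,28],[-0.268,0.362,-0.077,32],[-0.304,0.411,-0.077,36],[-0.34,0.46,-0.077,39.66]], hand=-0.1)

```text
clock: 1.4
position: [377.4, -9.1, 289.7]
ee_rot: [0.136, 0.991, 0.001, -0.0]
contact_force: [2.7, -0.1, -1.1]
gripper_width: 38.7
```

```bash
python3 - <<'E'
from h import *
go((455,350,290),-15.5)
E
```

```text
clock 1.40 pos [377.4  -9.1 289.7] heading -15.60 tilt 0.111 w 38.7 F [ 2.7 -0.1 -1.1]
shift [0.0219 0.3667 0.0005] turn -0.1 rows>= 5.9 0.0
```

Emit:
jog_arm(increments=[[0.003,0.055,0,0],[0.007,0.115,0,0],[0.011,0.175,0,0],[0.014,0.235,0,0],[0.018,0.295,0,0],[0.021,0.345,0,0],[0.022,0.367,0,0],[0.022,0.367,0,0],[0.022,0.367,0,0]])

```text
clock: 2.52
position: [454.7, 349.6, 290.2]
ee_rot: [0.136, 0.991, 0.001, -0.0]
contact_force: [-0.3, 0.0, 0.1]
gripper_width: 38.2
```

```bash
python3 - <<'E'
from m import *
go((455,350,290),-15.5)
im,C=shot('wrist','w1.png')
print({k:blobs(m) for k,m in masks(im).items()})
E
```

```text
clock 2.52 pos [454.7 349.6 290.2] heading -15.61 tilt 0.074 w 38.2 F [-0.3  0.   0.1]
shift [-0.0002  0.0004  0.0002] turn -0.11 rows>= 0.0 0.0
{'red': [(153, [318.7, 179.2])], 'orange': [], 'yellow': []}
```

View pics/w1.png

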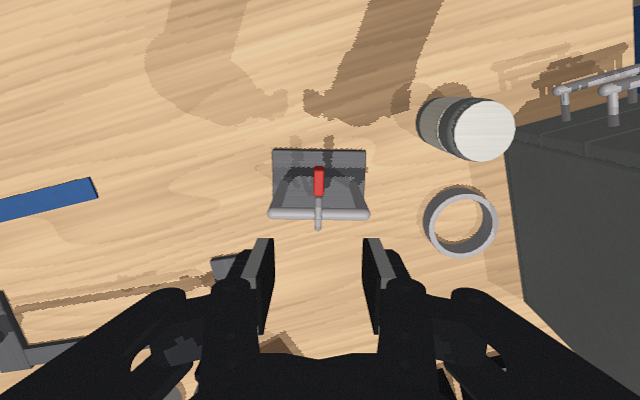

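```bash
python3 - <<'E'
from m import *
im=cv2.imread('pics/w1.png');crop(im,250,130,390,250,5.5,'w1c.png')
C=cam('wrist',read_state())
m=masks(im)['red'];x,y,w,h=cv2.boundingRect(m);print(x,y,w,h)
for z in(114,120,127): print(z,onz(C,318.7,y,z).round(1),onz(C,318.7,y+h,z).round(1),onz(C,*blobs(m)[0][1],z).round(1))
E
```

```text
314 166 10 30
114 [453.2 350.4 114. ] [482.6 342.2 114. ] [465.9 346.8 114. ]
120 [452.  350.7 120. ] [480.9 342.6 120. ] [464.6 347.2 120. ]
127 [450.6 351.  127. ] [479.  343.1 127. ] [462.9 347.6 127. ]
```

View pics/w1c.png

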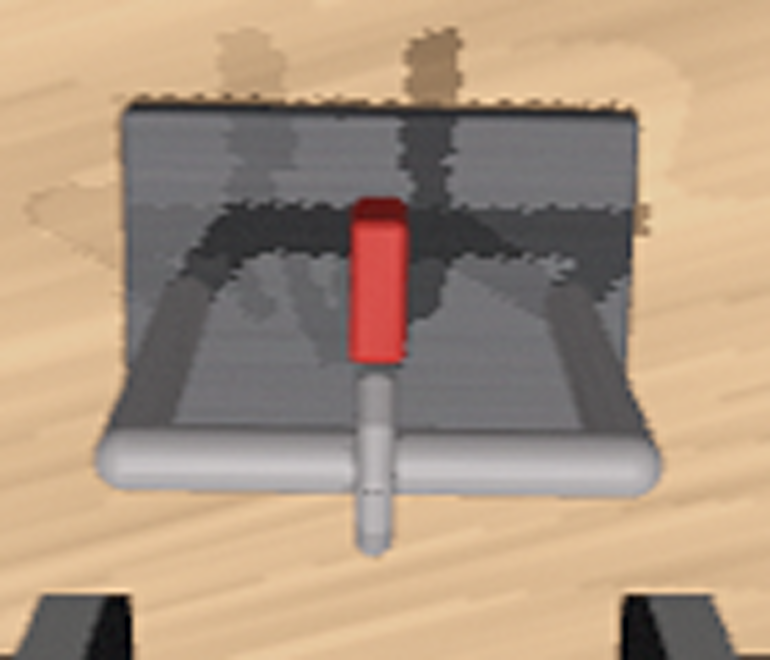

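```bash
python3 - <<'E'
from m import *
C=cam('wrist',read_state())
f=lambda u,v:(250+u/5.5,130+v/5.5)
a=onz(C,*f(103,458),125);b=onz(C,*f(656,464),125);c=onz(C,*f(375,461),125)
print(a,b,np.linalg.norm(a-b),np.degrees(np.arctan2(-(b-a)[0],-(b-a)[1]) if 0 else np.arctan2((b-a)[0],(b-a)[1])),c)
for z in(125,129):print(onz(C,*f(378,291),z),onz(C,*f(378,222),z),onz(C,*f(378,362),z))
print(onz(C,*f(374,540),133))
# hook axis
p=onz(C,*f(378,230),127);q=onz(C,*f(374,545),130);print(np.degrees(np.arctan2((q-p)[1],(q-p)[0])))
E
```

```text
[483.29106181 290.86829287 125.        ] [511.16516405 385.90017503 125.        ] 99.03546942706191 16.34710759509556 [496.9995188  337.57206864 125.        ]
[466.9369133 346.530281  125.       ] [455.09776165 349.8385054  125.        ] [479.36971255 343.05617314 125.        ]
[465.96878443 346.78264877 129.        ] [454.27459134 350.05036727 129.        ] [478.24935648 343.35107789 129.        ]
[508.48578439 334.14977556 133.        ]
-16.345782057380152
```

```bash
python3 - <<'E'
from m import *
go((466.3,346.7,113),-16.3)
E
```

```text
clock 2.58 pos [454.7 349.4 290.6] heading -15.63 tilt 0.099 w 38.3 F [-0.5 -0.5  0.2]
shift [-0.0119  0.0002  0.1775] turn 0.67 rows>= 2.8 0.1
```

Emit:
jog_arm(increments=[[-0.012,0,0.05,0.67],[-0.012,0,0.1,0.67],[-0.012,0,0.13,0.67],[-0.012,0,0.15,0.67],[-0.012,0,0.165,0.67],[-0.012,0,0.177,0.67],[-0.012,0,0.177,0.67],[-0.012,0,0.177,0.67]])

```text
clock: 3.58
position: [466.8, 346.9, 114.4]
ee_rot: [0.142, 0.99, 0.002, 0.0]
contact_force: [-0.5, 0.4, 0.4]
gripper_width: 38.4
```

```bash
python3 - <<'E'
from m import *
go((466.3,346.7,113),-16.3)
im,C=shot('wrist','w2.png')
E
```

```text
clock 3.58 pos [466.8 346.9 114.4] heading -16.29 tilt 0.179 w 38.4 F [-0.5  0.4  0.4]
shift [ 0.0004 -0.0003  0.0014] turn 0.01 rows>= 0.0 0.0
```

View pics/w2.png

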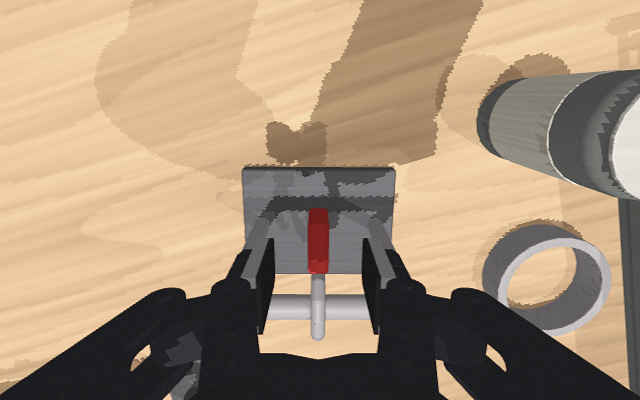

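Emit:
jog_arm(increments=[[0,0,0.001,0],[0,0,0.001,0],[0,0,0.001,0],[0,0,0.001,0]], hand=-1)

```text
clock: 4.12
position: [466.7, 346.9, 113.5]
ee_rot: [0.142, 0.99, 0.002, 0.0]
contact_force: [-0.5, 0.7, 0.4]
gripper_width: 0.1
```

```bash
python3 - <<'E'
from m import *
go((466.3,346.7,113),-16.3)
im,C=shot('wrist','w3.png')
crop(im,240,150,400,370,3.6,'w3c.png')
im,C=shot('side','s3.png');crop(im,280,270,380,360,7,'s3c.png')
E
```

```text
clock 4.12 pos [466.7 346.9 113.5] heading -16.29 tilt 0.188 w 0.1 F [-0.5  0.7  0.4]
shift [ 0.0003 -0.0004  0.0005] turn 0.01 rows>= 0.0 0.0
```

View pics/w3c.png

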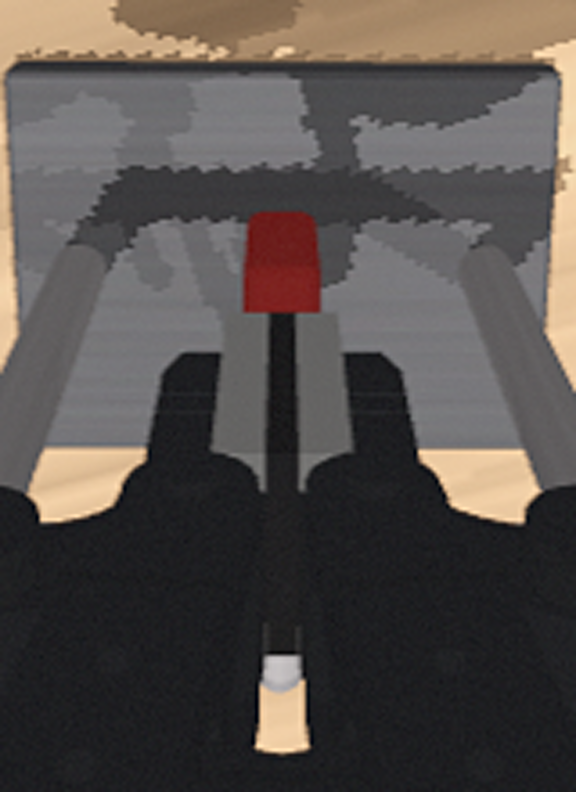

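View pics/s3c.png

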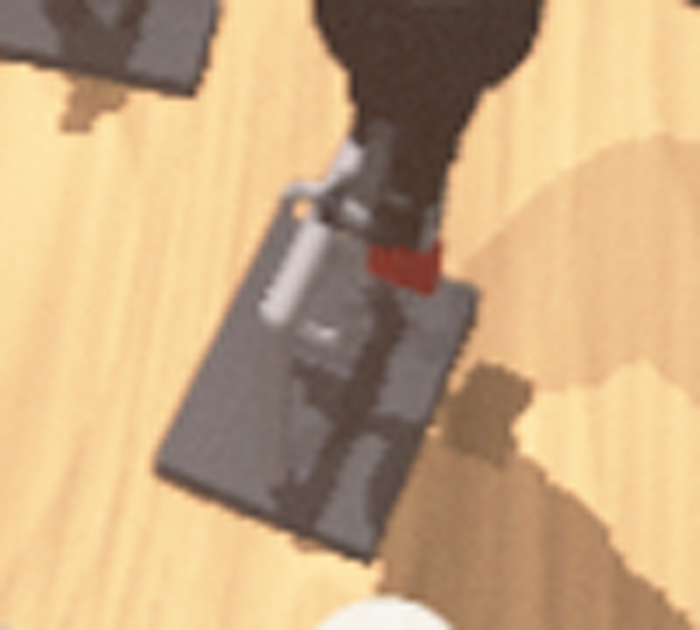

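```bash
python3 - <<'E'
from m import *
im=cv2.imread('pics/w2.png');crop(im,240,190,400,350,4.5,'w2c.png')
E
```

```text
(no output)
```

View pics/w2c.png

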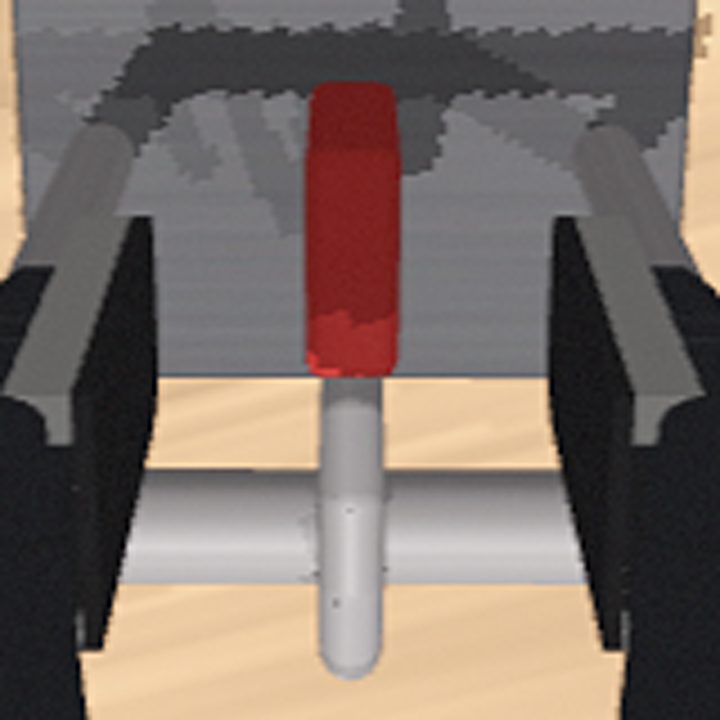

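```bash
python3 - <<'E'
from m import *
def C(pos,hd):
    # tool x at heading 180+hd, z down
    h=np.radians(180+hd);x=np.array([np.cos(h),np.sin(h),0]);z=np.array([0,0,-1.]);M=np.stack([x,np.cross(z,x),z],1)
    return cam('wrist',dict(ee_rot=R.from_matrix(M).as_quat(),position=np.array(pos,float)))
A=C((454.7,349.5,290.4),-15.62);B=C((466.8,346.9,114.4),-16.29)
f=lambda u,v:(250+u/5.5,130+v/5.5)
g=lambda u,v:(240+u/4.5,190+v/4.5)
print('rear top edge',tri([(A,*f(378,222)),(B,*g(352,148))]))
print('front top edge',tri([(A,*f(378,362)),(B,*g(352,375))]))
print('bar',tri([(A,*f(375,461)),(B,*g(351,528))]))
# fingertip plane: pad tip position in tool coords seen
K=read_state();Cn=cam('wrist',K)
for z in(97,108,114): print(z,proj(Cn,K['position']+[0,0,z-K['position'][2]]))
E
```

```text
rear top edge (array([455.86145105, 349.52520579, 121.11432548]), [np.float64(0.08828536698946832), np.float64(0.1810597509663759)])
front top edge (array([479.49618952, 342.76652522, 124.23779208]), [np.float64(0.06327791210016871), np.float64(0.12831474593058992)])
bar (array([497.03280641, 337.41907534, 124.72350148]), [np.float64(0.042697667534565366), np.float64(0.08543123487615321)])
97 [318.9250804  227.27212345]
108 [319.06392948 235.13475497]
114 [319.14681135 239.82812171]
```

```bash
python3 - <<'E'
from m import *
s=read_state();S=cam('side');M=R.from_quat(s['ee_rot']).as_matrix()
im=cv2.imread('pics/s3.png')
W=cv2.imread('pics/w3.png');Wc=cam('wrist',s)
big=cv2.resize(im[250:340,290:390],None,fx=7,fy=7,interpolation=cv2.INTER_NEAREST)
wb=cv2.resize(W[190:370,230:410],None,fx=4,fy=4,interpolation=cv2.INTER_NEAREST)
for z,c in((17,(0,255,0)),(0,(255,0,0)),(-17,(255,0,255))):
    for x in(-11,11):
        for y in(-1,1):
            P=s['position']+M@[x,y,z];u,v=proj(S,P);cv2.circle(big,(int((u-290+.5)*7),int((v-250+.5)*7)),3,c,-1)
            u,v=proj(Wc,P);cv2.circle(wb,(int((u-230+.5)*4),int((v-190+.5)*4)),3,c,-1)
cv2.imwrite('pics/ov1.png',big);cv2.imwrite('pics/ov2.png',wb[:600])
E
```

```text
(no output)
```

View pics/ov1.png

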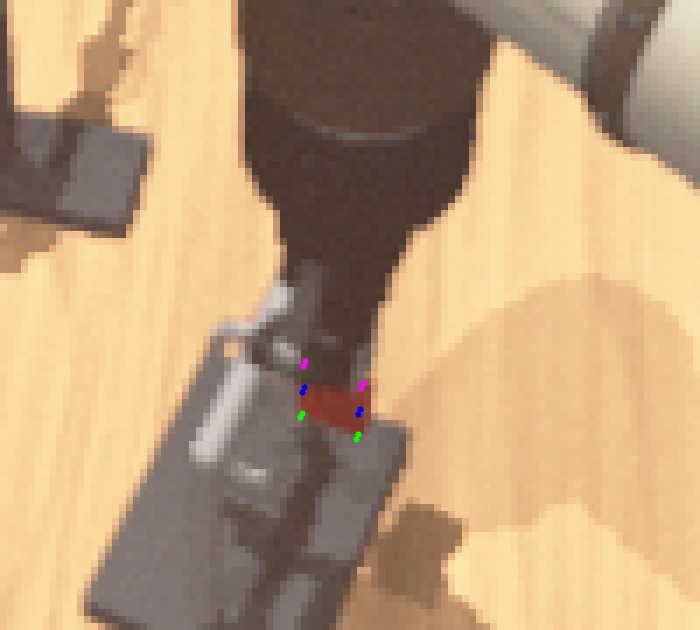

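View pics/ov2.png

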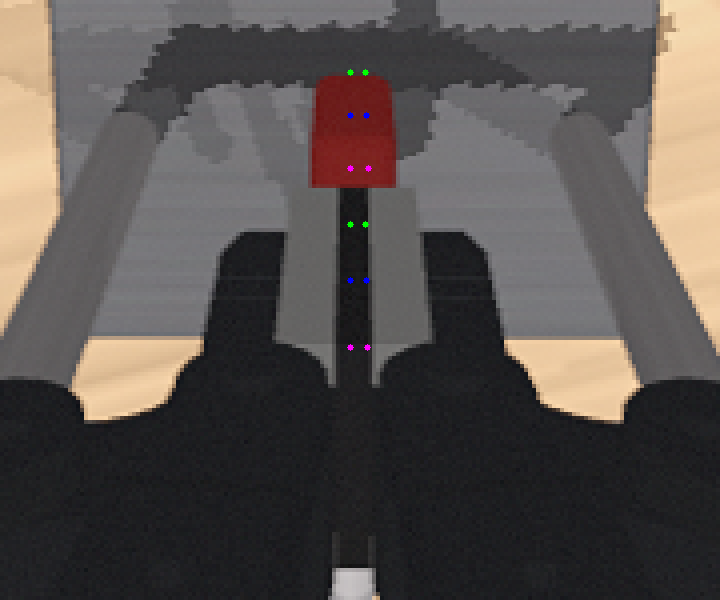

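```bash
python3 - <<'E'
import bench
print([n for n in dir(bench) if not n.startswith('__')])
print(getattr(bench,'nose_length',None))
E
```

```text
['IKError', 'calibration', 'get_image', 'job_done', 'nose_length', 'read_state']
17.0
```

Emit:
jog_arm(increments=[[0,0,0,0],[0,0,0,0],[0,0,0,0],[0,0,0.008,0],[0,0,0.016,0],[0,0,0.022,0],[0,0,0.022,0],[0,0,0.022,0]], hand=-0.1)

```text
clock: 5.22
position: [466.9, 347.2, 91.5]
ee_rot: [0.142, 0.99, 0.002, 0.001]
contact_force: [-0.1, -0.9, 1.3]
gripper_width: 38.4
```

```bash
python3 - <<'E'
from m import *
go((466.3,346.7,90),-16.3)
im,C=shot('wrist','w4.png')
im2,C=shot('side','s4.png')
a=cv2.resize(im[180:380,220:420],None,fx=2.9,fy=2.9,interpolation=cv2.INTER_CUBIC);b=cv2.resize(im2[260:330,290:330],None,fx=580/70,fy=580/70,interpolation=cv2.INTER_CUBIC)[:, :220]
b=cv2.resize(im2[270:320,300:350],(200,200),interpolation=cv2.INTER_CUBIC)
c=np.zeros((580,800,3),np.uint8);c[:580,:580]=a;c[:200,590:790]=b;cv2.imwrite('pics/c4.png',c)
E
```

```text
clock 5.22 pos [466.9 347.2  91.5] heading -16.28 tilt 0.199 w 38.4 F [-0.1 -0.9  1.3]
shift [ 0.0005 -0.0006  0.0015] turn 0.02 rows>= 0.0 0.0
```

View pics/c4.png

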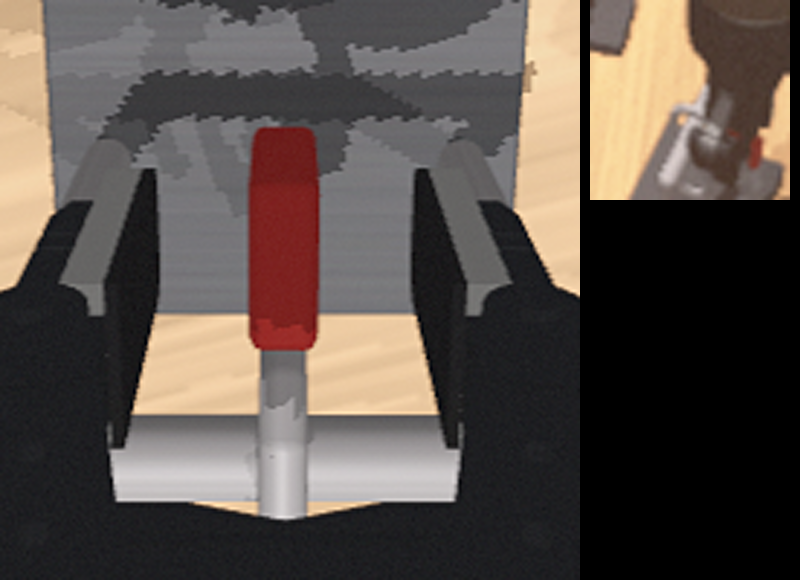

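Emit:
jog_arm(increments=[[0,0,0.007,0],[0,0,0.007,0],[0,0,0.007,0],[0,0,0.007,0],[0,0,0.007,0]], hand=-1)

```text
clock: 5.95
position: [466.9, 347.2, 84.7]
ee_rot: [0.142, 0.99, 0.002, 0.001]
contact_force: [-0.0, -0.2, -1.1]
gripper_width: 9.0
```

```bash
python3 - <<'E'
from m import *
go((466.3,346.7,90),-16.3)
im,C=shot('wrist','w5.png')
im2,C=shot('side','s5.png')
a=cv2.resize(im[180:380,220:420],None,fx=2.9,fy=2.9,interpolation=cv2.INTER_CUBIC)
b=cv2.resize(im2[270:320,300:350],(200,200),interpolation=cv2.INTER_CUBIC)
c=np.zeros((580,800,3),np.uint8);c[:580,:580]=a;c[:200,590:790]=b;cv2.imwrite('pics/c5.png',c)
E
```

```text
clock 5.95 pos [466.9 347.2  84.7] heading -16.29 tilt 0.224 w 9.0 F [-0.  -0.2 -1.1]
shift [ 0.0005 -0.0007 -0.0053] turn 0.01 rows>= 0.1 0.0
```

View pics/c5.png

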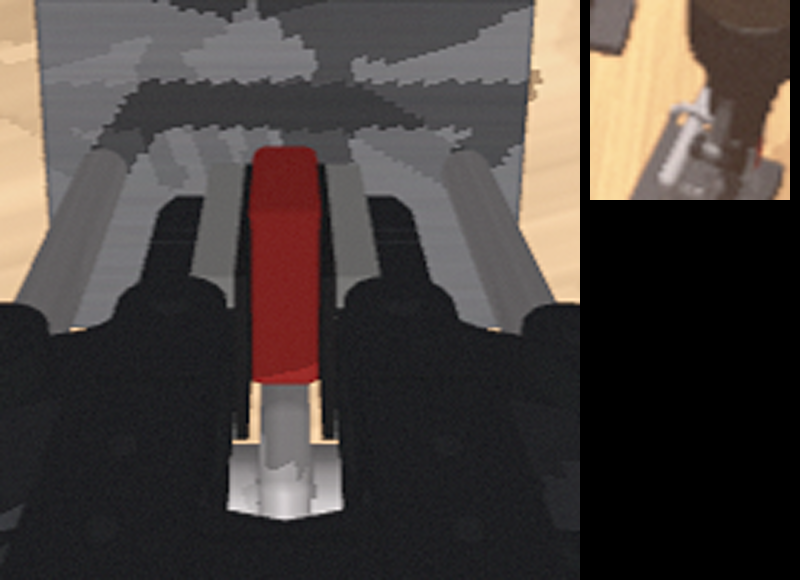

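Emit:
jog_arm(increments=[[0.002,0,-0.006,0],[0.004,0,-0.013,0],[0.006,0,-0.02,0],[0.007,0,-0.025,0],[0.007,0,-0.025,0],[0.02,0,-0.025,0],[0.035,0,-0.025,0],[0.05,0,-0.025,0],[0.065,0,-0.025,0],[0.065,0,-0.025,0]])

```text
clock: 7.3
position: [403.3, 365.8, 109.9]
ee_rot: [0.141, 0.99, 0.002, 0.001]
contact_force: [0.3, -0.1, -0.8]
gripper_width: 9.1
```

```bash
python3 - <<'E'
from m import *
go((466.3,346.7,90),-16.3)
im,C=shot('wrist','w6.png')
im2,C=shot('side','s6.png')
a=cv2.resize(im[180:380,220:420],None,fx=2.9,fy=2.9,interpolation=cv2.INTER_CUBIC)
b=cv2.resize(im2[270:330,290:350],(200,200),interpolation=cv2.INTER_CUBIC)
c=np.zeros((580,800,3),np.uint8);c[:580,:580]=a;c[:200,590:790]=b;cv2.imwrite('pics/c6.png',c)
E
```

```text
clock 7.30 pos [403.3 365.8 109.9] heading -16.17 tilt 0.231 w 9.1 F [ 0.3 -0.1 -0.8]
shift [-0.0658 -0.0009  0.02  ] turn 0.13 rows>= 1.1 0.0
```

View pics/c6.png

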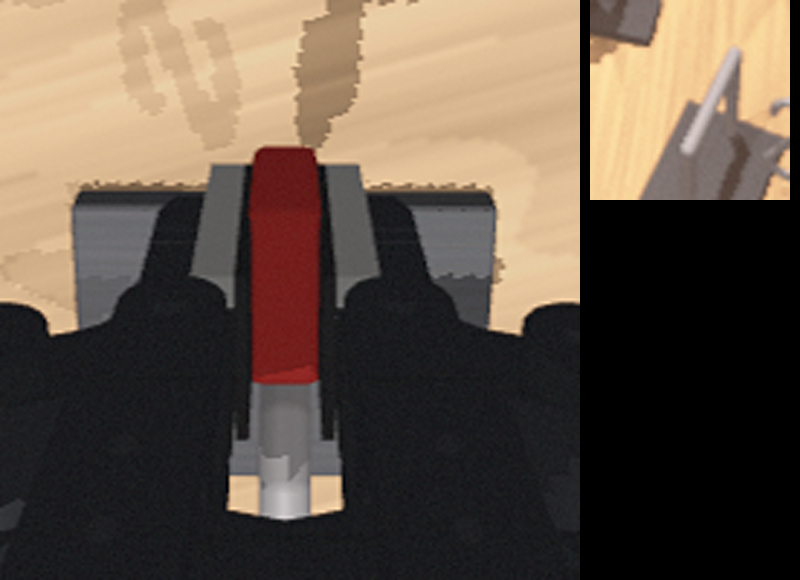

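```bash
python3 - <<'E'
from m import *
go((440,300,345),-5.6)
go((555,20,345),-5.6)
E
```

```text
clock 7.40 pos [404.4 365.7 109.9] heading -16.25 tilt 0.251 w 8.4 F [ 0.6  0.2 -0. ]
shift [-0.0528 -0.0521 -0.2353] turn -10.65 rows>= 3.9 1.0
clock 7.40 pos [404.4 365.7 109.9] heading -16.25 tilt 0.251 w 8.4 F [ 0.6  0.2 -0. ]
shift [-0.2415 -0.2888 -0.2361] turn -10.65 rows>= 7.1 1.0
```

Emit:
jog_arm(increments=[[0,0,-0.04,0],[0,0,-0.09,0],[-0.005,-0.005,-0.15,-1.5],[-0.02,-0.02,-0.2,-3],[-0.05,-0.055,-0.23,-4.5],[-0.085,-0.095,-0.236,-6],[-0.122,-0.14,-0.236,-7.5],[-0.16,-0.187,-0.236,-9],[-0.198,-0.235,-0.236,-10],[-0.22,-0.263,-0.236,-10.7]])

```text
clock: 8.65
position: [542.3, 47.8, 344.9]
ee_rot: [0.05, 0.999, 0.002, 0.001]
contact_force: [0.7, 0.7, -0.9]
gripper_width: 8.8
```

```bash
python3 - <<'E'
from m import *
go((555,20,345),-5.6)
E
```

```text
clock 8.65 pos [542.3  47.8 344.9] heading -5.70 tilt 0.230 w 8.8 F [ 0.7  0.7 -0.9]
shift [-0.0154 -0.0264 -0.0002] turn -0.1 rows>= 0.5 0.0
```

Emit:
jog_arm(increments=[[-0.01,-0.018,0,0],[-0.015,-0.026,0,0],[-0.015,-0.026,0,0]])

```text
clock: 9.02
position: [554.8, 20.1, 344.5]
ee_rot: [0.05, 0.999, 0.002, 0.001]
contact_force: [0.5, 0.5, -0.6]
gripper_width: 8.6
```

```bash
python3 - <<'E'
from m import *
go((555,20,345),-5.6)
im,C=shot('wrist','w7.png')
s=read_state();print(s['position'],s['ee_rot'])
E
```

```text
clock 9.03 pos [554.8  20.1 344.5] heading -5.76 tilt 0.224 w 8.6 F [ 0.5  0.5 -0.6]
shift [-0.0003 -0.0001 -0.0005] turn -0.16 rows>= 0.0 0.0
[554.57589977  20.67967972 344.63357281] [4.97479385e-02 9.98759722e-01 1.89432265e-03 7.55901848e-04]
```

View pics/w7.png

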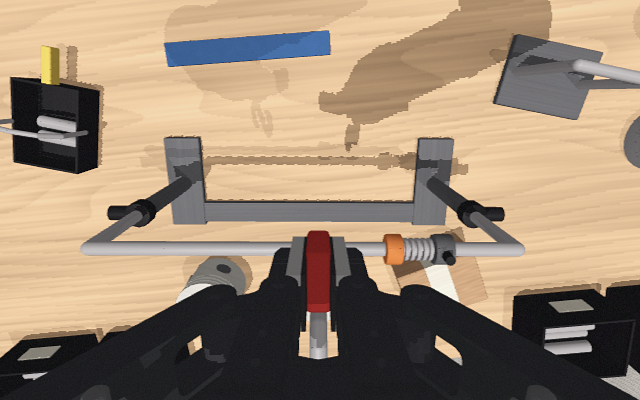

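```bash
python3 - <<'E'
from m import *
im=cv2.imread('pics/w7.png');C=cam('wrist',read_state())
crop(im,60,225,260,275,4,'w7a.png');crop(im,360,225,540,275,4.4,'w7b.png')
h=cv2.cvtColor(im,cv2.COLOR_BGR2HSV);m=cv2.inRange(h,(6,150,100),(16,255,255));m[:225]=0;m[275:]=0;m[:,:370]=0;m[:,420:]=0
print(cv2.boundingRect(m),blobs(m))
E
```

```text
(383, 234, 21, 31) [(553, [393.7, 249.1])]
```

View pics/w7a.png

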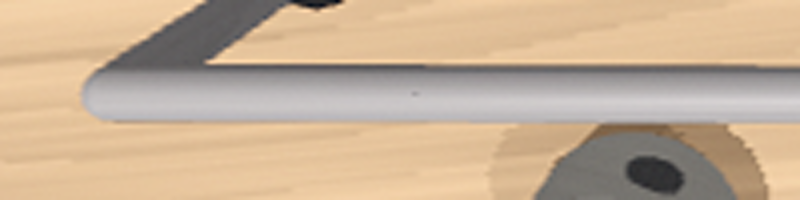

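View pics/w7b.png

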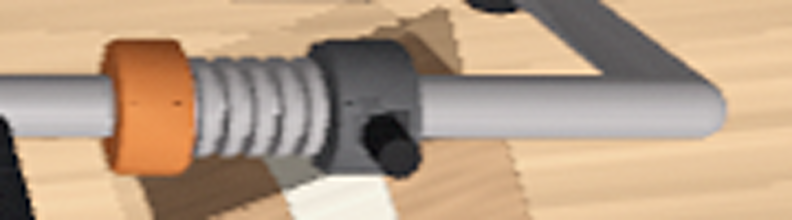

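```bash
python3 - <<'E'
from m import *
C=cam('wrist',read_state());T=cam('top');S=cam('side')
for z in(230,235,240):
    a=onz(C,80,248.5,z);b=onz(C,525.2,249.1,z);f=onz(C,385.2,249,z)
    u=(b-a)/np.linalg.norm(b-a);mid=(a+b)/2
    print(z,a.round(1),b.round(1),np.linalg.norm(b-a).round(1),'mid',mid.round(1),'yaw',np.degrees(np.arctan2(-u[0],u[1])).round(2),'face',f.round(1),((f-mid)@u).round(1), proj(S,a),proj(S,b),proj(T,a),proj(T,b))
E
```

```text
230 [ 591.4 -187.1  230. ] [630.7 191.9 230. ] 381.1 mid [611.1   2.4 230. ] yaw -5.92 face [618.4  72.2 230. ] 70.2 [315.58356101 146.34898073] [282.47416238 224.45509164] [370.98144737 193.92226279] [253.52767296 181.70652319]
235 [ 589.5 -183.2  235. ] [628.1 188.9 235. ] 374.1 mid [608.8   2.9 235. ] yaw -5.92 face [616.   71.4 235. ] 68.9 [315.9970412  145.80039271] [283.56060261 222.4397064 ] [370.02767142 194.36314887] [254.23581864 182.32186302]
240 [ 587.6 -179.3  240. ] [625.5 185.9 240. ] 367.2 mid [606.5   3.3 240. ] yaw -5.92 face [613.6  70.5 240. ] 67.6 [316.41479595 145.24613339] [284.65002644 220.41878646] [369.06607798 194.80764861] [254.94970741 182.94219328]
```

```bash
python3 - <<'E'
from m import *
go((519.6,43.2,222.7),-5.9)
E
```

```text
clock 9.07 pos [554.6  20.7 344.6] heading -5.70 tilt 0.234 w 8.8 F [-0.2 -0.1 -1. ]
shift [0.0372 0.0185 0.122 ] turn 0.2 rows>= 2.1 0.0
```

Emit:
jog_arm(increments=[[0.02,0.01,0.005,0.2],[0.037,0.0185,0.03,0.2],[0.037,0.0185,0.07,0.2],[0.037,0.0185,0.105,0.2],[0.037,0.0185,0.122,0.2],[0.037,0.0185,0.122,0.2],[0.037,0.0185,0.122,0.2]])

```text
clock: 9.95
position: [520.4, 43.9, 223.9]
ee_rot: [0.051, 0.999, 0.002, 0.002]
contact_force: [0.1, 0.1, -0.8]
gripper_width: 9.0
```

```bash
python3 - <<'E'
from m import *
go((571.3,37.8,222.7),-5.9)
im,C=shot('wrist','w8.png')
im2,C=shot('side','s8.png');crop(im2,230,120,370,290,3.5,'s8c.png')
E
```

```text
clock 9.95 pos [520.4  43.9 223.9] heading -5.84 tilt 0.324 w 9.0 F [ 0.1  0.1 -0.8]
shift [-0.0512 -0.0009  0.0014] turn 0.06 rows>= 0.8 0.0
```

View pics/w8.png

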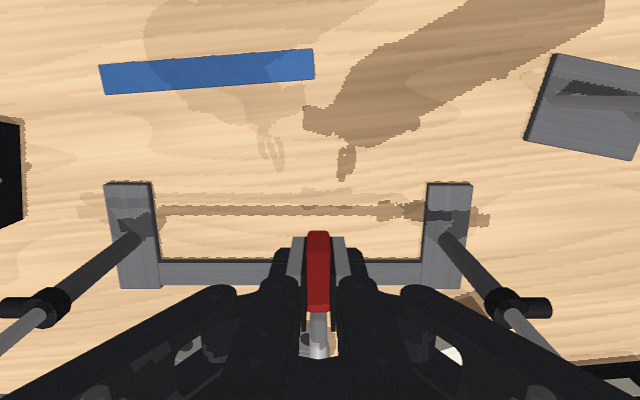

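View pics/s8c.png

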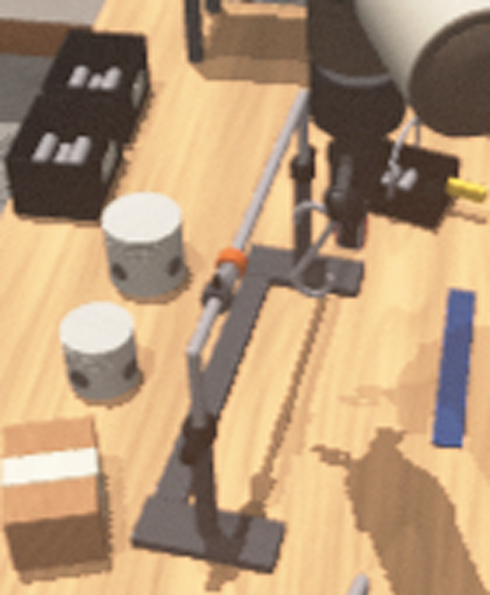

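```bash
python3 - <<'E'
from m import *
S=cam('side')
A=np.array([551.7,39.8,264.2])
im=cv2.imread('pics/s8.png');b=cv2.resize(im[160:240,290:370],None,fx=7,fy=7,interpolation=cv2.INTER_CUBIC)
f=np.array([.9948,-.1018,0]);k=np.array([0,0,1.])
for lean,c in((0,(255,0,0)),(7.2,(0,255,0))):
    t=np.radians(lean);X=f*np.cos(t)+k*np.sin(t);Z=-f*np.sin(t)+k*np.cos(t)
    O=A-40*Z
    pts=[O+X*16*np.cos(a)+Z*(34+16*np.sin(a)) for a in np.linspace(-.5,np.pi,15)]+[O+X*16*np.cos(a)+Z*(-34+16*np.sin(a)) for a in np.linspace(0,-np.pi-.5,15)]
    q=[(proj(S,p)-(290,160)+.5)*7 for p in pts]
    cv2.polylines(b,[np.int32(q)],False,c,1)
cv2.imwrite('pics/ov8.png',b)
E
```

```text
(no output)
```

View pics/ov8.png

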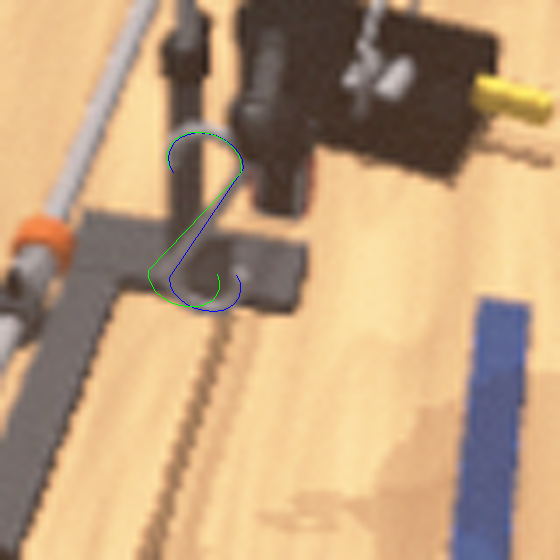

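Emit:
jog_arm(increments=[[-0.012,0,0.001,0],[-0.024,-0.001,0.001,0],[-0.034,-0.001,0.001,0],[-0.043,-0.001,0.001,0],[-0.05,-0.001,0.001,0],[-0.052,-0.001,0.001,0],[-0.052,-0.001,0.001,0]])

```text
clock: 10.92
position: [572.0, 37.4, 223.1]
ee_rot: [0.051, 0.999, 0.002, 0.002]
contact_force: [-0.3, -0.4, -0.6]
gripper_width: 8.6
```

```bash
python3 - <<'E'
from m import *
go((579.3,37,199),-5.9)
im2,C=shot('side','s9.png');crop(im2,250,150,350,240,6.5,'s9c.png')
E
```

```text
clock 10.93 pos [572.   37.4 223.1] heading -5.87 tilt 0.343 w 8.6 F [-0.3 -0.4 -0.6]
shift [-0.0072  0.0002  0.0241] turn 0.03 rows>= 0.4 0.0
```

View pics/s9c.png

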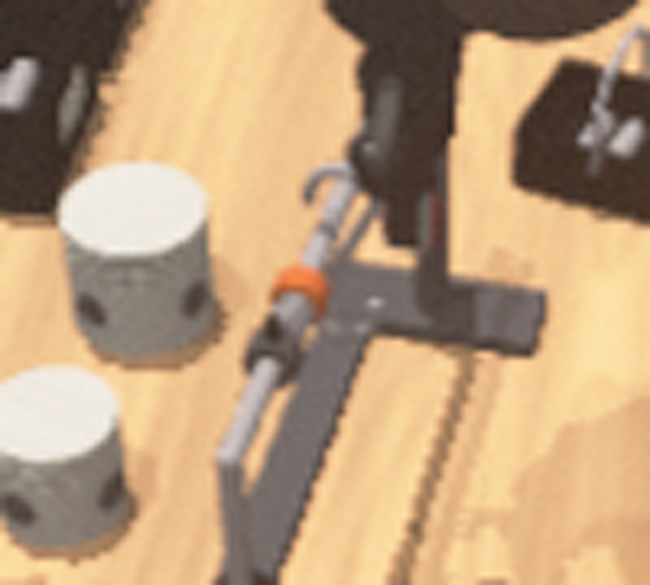

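Emit:
jog_arm(increments=[[-0.001,0,0.005,0],[-0.002,0,0.01,0],[-0.003,0,0.014,0],[-0.0045,0,0.018,0],[-0.006,0,0.02,0],[-0.007,0,0.021,0],[-0.007,0,0.021,0]])

```text
clock: 11.85
position: [579.1, 36.8, 202.2]
ee_rot: [0.051, 0.999, 0.002, 0.002]
contact_force: [1.4, 0.3, -1.5]
gripper_width: 8.6
```

```bash
python3 - <<'E'
from m import *
go((579.3,37,199),-5.9)
E
```

```text
clock 11.85 pos [579.1  36.8 202.2] heading -5.87 tilt 0.343 w 8.6 F [ 1.4  0.3 -1.5]
shift [-0.0002  0.0002  0.0032] turn 0.03 rows>= 0.1 0.0
```

Continue down in small steps, watching the force.

Emit:
jog_arm(increments=[[0,0,0.001,0],[0,0,0.002,0],[0,0,0.002,0]])

```text
clock: 12.22
position: [579.0, 36.8, 200.1]
ee_rot: [0.051, 0.999, 0.002, 0.002]
contact_force: [-0.5, 0.4, -1.3]
gripper_width: 8.5
```

Emit:
jog_arm(increments=[[0,0,0.001,0],[0,0,0.002,0],[0,0,0.002,0]])

```text
clock: 12.6
position: [578.9, 36.8, 198.0]
ee_rot: [0.051, 0.999, 0.002, 0.002]
contact_force: [0.2, -0.4, -0.9]
gripper_width: 9.0
```

Emit:
jog_arm(increments=[[0,0,0.001,0],[0,0,0.001,0],[0,0,0.001,0]])

```text
clock: 12.98
position: [578.9, 36.8, 197.0]
ee_rot: [0.051, 0.999, 0.002, 0.002]
contact_force: [0.2, 0.4, -1.3]
gripper_width: 8.7
```

Emit:
jog_arm(increments=[[0,0,0.001,0],[0,0,0.001,0],[0,0,0.001,0]])

```text
clock: 13.35
position: [579.0, 36.8, 196.0]
ee_rot: [0.051, 0.999, 0.002, 0.002]
contact_force: [-0.2, -0.1, -0.8]
gripper_width: 8.4
```

Emit:
jog_arm(increments=[[0,0,0.001,0],[0,0,0.001,0],[0,0,0.001,0]])

```text
clock: 13.72
position: [578.9, 36.8, 195.0]
ee_rot: [0.051, 0.999, 0.002, 0.002]
contact_force: [-0.4, 0.8, -1.2]
gripper_width: 8.9
```

Emit:
jog_arm(increments=[[0,0,0.001,0],[0,0,0.001,0]])

```text
clock: 13.98
position: [579.1, 36.8, 194.3]
ee_rot: [0.051, 0.999, 0.002, 0.002]
contact_force: [-0.5, 0.2, 0.8]
gripper_width: 9.0
```

Emit:
jog_arm(increments=[[0,0,0.001,0],[0,0,0.001,0]])

```text
clock: 14.22
position: [579.4, 36.8, 193.9]
ee_rot: [0.051, 0.999, 0.002, 0.002]
contact_force: [-0.9, -0.5, 3.1]
gripper_width: 8.2
```

Emit:
jog_arm(increments=[[0,0,0.001,0],[0,0,0.001,0]])

```text
clock: 14.48
position: [579.7, 36.7, 193.7]
ee_rot: [0.051, 0.999, 0.002, 0.003]
contact_force: [-2.0, -0.5, 5.1]
gripper_width: 9.0
```

Emit:
jog_arm(increments=[[0,0,0.0015,0],[0,0,0.002,0],[0,0,0.002,0]])

```text
clock: 14.85
position: [580.2, 36.7, 193.3]
ee_rot: [0.051, 0.999, 0.002, 0.004]
contact_force: [-3.5, -0.2, 7.5]
gripper_width: 8.8
```

Emit:
jog_arm(increments=[[0.001,0,0.002,0],[0.002,0,0.003,0],[0.002,0,0.003,0]])

```text
clock: 15.22
position: [580.4, 36.7, 193.1]
ee_rot: [0.05, 0.999, 0.002, 0.008]
contact_force: [-0.5, -1.4, 10.1]
gripper_width: 9.0
```

Emit:
jog_arm(increments=[[0.002,0,0.0025,0],[0.002,0,0.0025,0],[0.002,0,0.0025,0]])

```text
clock: 15.6
position: [580.7, 36.8, 192.9]
ee_rot: [0.05, 0.999, 0.003, 0.011]
contact_force: [-0.6, -2.0, 8.5]
gripper_width: 9.0
```

```bash
python3 - <<'E'
from m import *
go((579.3,37,199),-5.9)
print(R.from_quat(read_state()['ee_rot']).as_matrix().round(4).tolist())
im,C=shot('wrist','w10.png')
im2,C=shot('side','s10.png')
a=cv2.resize(im[180:380,220:420],None,fx=2.9,fy=2.9,interpolation=cv2.INTER_CUBIC)
b=cv2.resize(im2[160:210,285:335],(210,210),interpolation=cv2.INTER_CUBIC)
c=np.zeros((580,800,3),np.uint8);c[:580,:580]=a;c[:210,590:800]=b;cv2.imwrite('pics/c10.png',c)
E
```

```text
clock 15.60 pos [580.7  36.8 192.9] heading -5.73 tilt 1.261 w 9.0 F [-0.6 -2.   8.5]
shift [ 0.0013  0.0001 -0.0061] turn 0.17 rows>= 0.1 0.0
[[-0.9948, 0.0998, 0.0216], [0.0999, 0.995, 0.004], [-0.0211, 0.0061, -0.9998]]
```

View pics/c10.png

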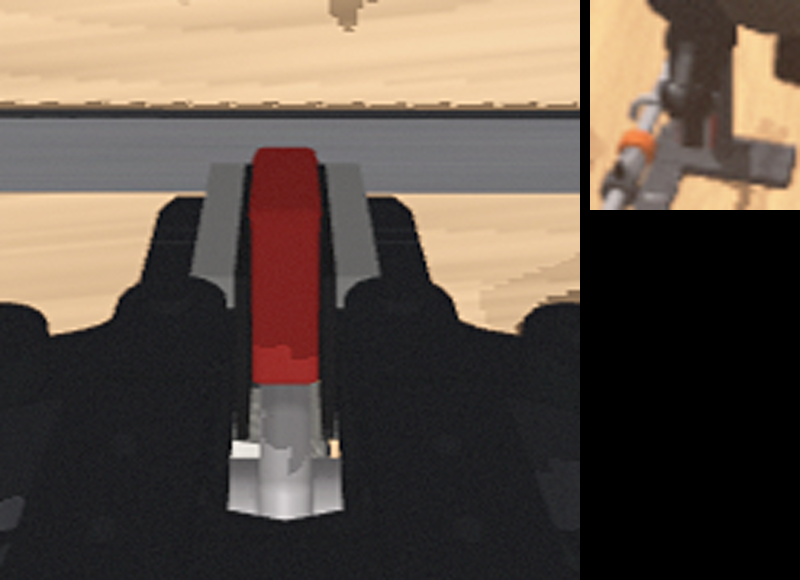

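Emit:
jog_arm(increments=[[0,0,-0.001,0],[0,0.003,-0.001,0],[0,0.007,-0.001,0],[0,0.012,-0.001,0],[0,0.016,-0.001,0],[0,0.02,-0.001,0],[0,0.023,-0.001,0],[0,0.025,-0.001,0],[0,0.025,-0.001,0]])

```text
clock: 16.82
position: [583.1, 61.8, 193.9]
ee_rot: [0.05, 0.999, 0.003, 0.01]
contact_force: [-0.1, 0.1, -0.5]
gripper_width: 8.5
```

```bash
python3 - <<'E'
from m import *
go((579.3,37,199),-5.9)
im,C=shot('wrist','w11.png')
im2,C=shot('side','s11.png')
b=cv2.resize(im2[160:220,270:330],(600,600),interpolation=cv2.INTER_CUBIC)
cv2.imwrite('pics/c11.png',b)
E
```

```text
clock 16.82 pos [583.1  61.8 193.9] heading -5.72 tilt 1.236 w 8.5 F [-0.1  0.1 -0.5]
shift [ 0.0012 -0.025  -0.0053] turn 0.18 rows>= 0.4 0.0
```

View pics/c11.png

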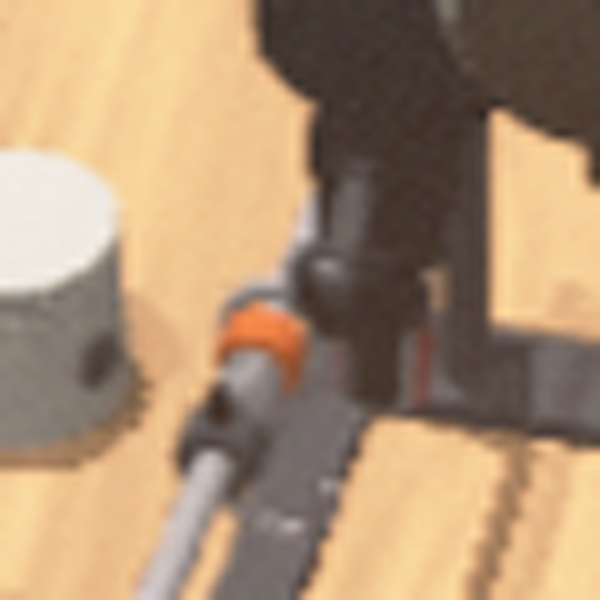

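Emit:
jog_arm(increments=[[0,0.002,0,0],[0,0.004,0,0],[0,0.006,0,0],[0,0.006,0,0]])

```text
clock: 17.42
position: [583.7, 67.7, 194.0]
ee_rot: [0.05, 0.999, 0.002, 0.011]
contact_force: [-0.4, 0.3, -0.7]
gripper_width: 8.6
```

Emit:
jog_arm(increments=[[0,0.001,0,0],[0,0.002,0,0],[0,0.002,0,0]])

```text
clock: 17.8
position: [583.9, 69.8, 194.0]
ee_rot: [0.05, 0.999, 0.003, 0.011]
contact_force: [-0.1, -0.3, -0.9]
gripper_width: 9.0
```

Emit:
jog_arm(increments=[[0,0.001,0,0],[0,0.002,0,0],[0,0.002,0,0]])

```text
clock: 18.18
position: [584.0, 71.5, 194.0]
ee_rot: [0.05, 0.999, 0.002, 0.01]
contact_force: [0.3, -2.0, -1.0]
gripper_width: 8.6
```

Emit:
jog_arm(increments=[[0,0.001,0,0],[0,0.002,0,0],[0,0.0025,0,0],[0,0.0025,0,0]])

```text
clock: 18.68
position: [584.2, 73.7, 194.0]
ee_rot: [0.05, 0.999, 0.002, 0.01]
contact_force: [0.3, -3.0, -0.4]
gripper_width: 8.9
```

```bash
python3 - <<'E'
from m import *
go((579.3,77,194),-5.9)
im2,C=shot('side','s12.png')
b=cv2.resize(im2[160:220,270:330],(600,600),interpolation=cv2.INTER_CUBIC)
cv2.imwrite('pics/c12.png',b)
E
```

```text
clock 18.68 pos [584.2  73.7 194. ] heading -5.74 tilt 1.203 w 8.9 F [ 0.3 -3.  -0.4]
shift [ 0.0052  0.0028 -0.0001] turn 0.16 rows>= 0.1 0.0
```

View pics/c12.png

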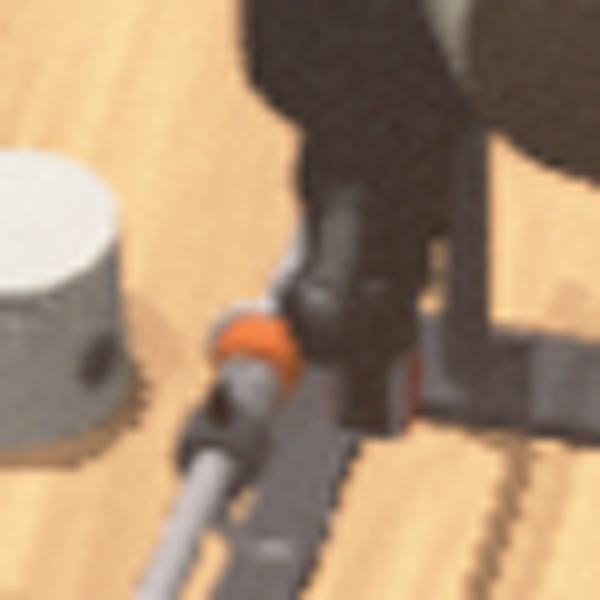

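Emit:
jog_arm(increments=[[0,0.0015,0,0],[0,0.003,0,0],[0,0.004,0,0],[0,0.004,0,0],[0,0.004,0,0]])

```text
clock: 19.35
position: [584.5, 76.5, 194.0]
ee_rot: [0.05, 0.999, 0.001, 0.01]
contact_force: [0.6, -7.5, -0.6]
gripper_width: 8.7
```

```bash
python3 - <<'E'
from m import *
go((579.3,77,194),-5.9)
im2,C=shot('side','s13.png')
b=cv2.resize(im2[160:220,270:330],(600,600),interpolation=cv2.INTER_CUBIC)
cv2.imwrite('pics/c13.png',b)
print([read_state()['contact_force'].round(2)])
E
```

```text
clock 19.35 pos [584.5  76.5 194. ] heading -5.79 tilt 1.151 w 8.7 F [ 0.6 -7.5 -0.6]
shift [ 0.0052 -0.0001 -0.0001] turn 0.11 rows>= 0.1 0.0
[array([ 1.05, -7.43, -0.85])]
```

View pics/c13.png

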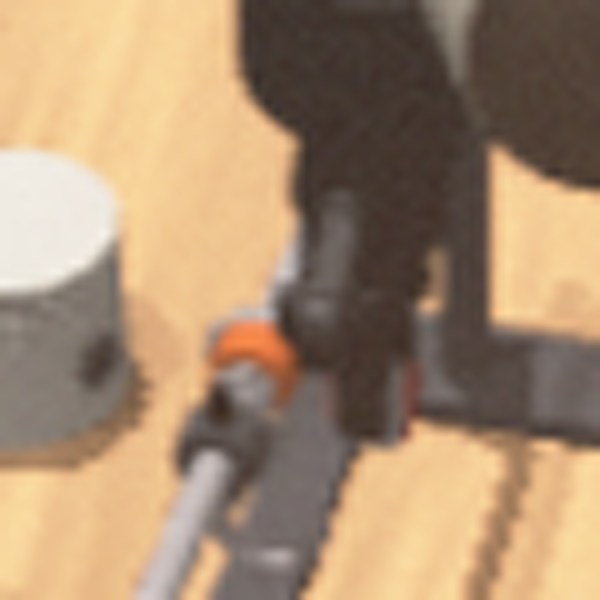

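Emit:
jog_arm(increments=[[0,0.001,0,0],[0,0.0015,0,0],[0,0.0015,0,0]])

```text
clock: 19.77
position: [584.4, 76.8, 194.0]
ee_rot: [0.051, 0.999, 0.0, 0.01]
contact_force: [-0.1, -7.7, -1.1]
gripper_width: 8.9
```

Emit:
jog_arm(increments=[[0,0.0015,0,0],[0,0.0015,0,0],[0,0.0015,0,0],[0,0.0015,0,0]], hand=-0.4)

```text
clock: 20.27
position: [584.8, 78.8, 194.3]
ee_rot: [0.051, 0.999, 0.0, 0.01]
contact_force: [0.1, -0.4, 0.1]
gripper_width: 25.8
```

```bash
python3 - <<'E'
from m import *
go((579.3,77,194),-5.9)
im,C=shot('wrist','w14.png')
im2,C=shot('side','s14.png')
a=cv2.resize(im[180:380,220:420],None,fx=2.9,fy=2.9,interpolation=cv2.INTER_CUBIC)
b=cv2.resize(im2[160:210,275:325],(210,210),interpolation=cv2.INTER_CUBIC)
c=np.zeros((580,800,3),np.uint8);c[:580,:580]=a;c[:210,590:800]=b;cv2.imwrite('pics/c14.png',c)
E
```

```text
clock 20.27 pos [584.8  78.8 194.3] heading -5.80 tilt 1.144 w 25.8 F [ 0.1 -0.4  0.1]
shift [ 0.0053 -0.0023  0.0001] turn 0.1 rows>= 0.1 0.0
```

View pics/c14.png

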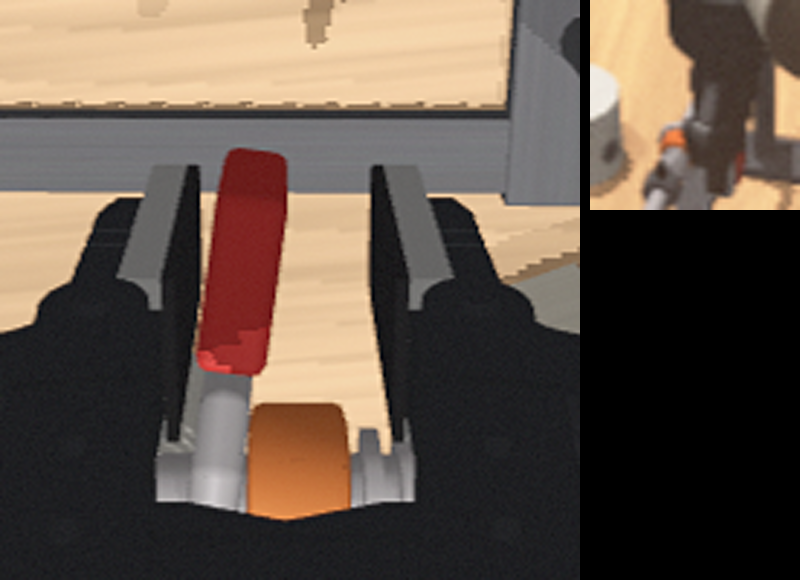

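Emit:
jog_arm(increments=[[0,-0.003,0,0],[0,-0.006,0,0],[0,-0.009,0,0],[0,-0.009,0,0]])

```text
clock: 20.88
position: [583.8, 69.3, 194.2]
ee_rot: [0.051, 0.999, 0.0, 0.01]
contact_force: [0.1, -0.1, -0.6]
gripper_width: 25.2
```

Emit:
jog_arm(increments=[[0,0,0,0],[0,0,0,0],[0,0,0,0],[0,0,0,0]], hand=-1)

```text
clock: 21.38
position: [584.0, 69.3, 194.3]
ee_rot: [0.051, 0.999, 0.0, 0.01]
contact_force: [0.0, -0.5, -0.4]
gripper_width: 8.9
```

Emit:
jog_arm(increments=[[0,0,0,0],[0,0,0,0],[0,0,0,0],[0,0,0,0]], hand=-0.4)

```text
clock: 21.88
position: [583.9, 69.3, 194.2]
ee_rot: [0.051, 0.999, 0.0, 0.01]
contact_force: [0.9, -0.6, 0.5]
gripper_width: 25.7
```

```bash
python3 - <<'E'
from m import *
go((579.3,77,194),-5.9)
im,C=shot('wrist','w15.png')
im2,C=shot('side','s15.png')
a=cv2.resize(im[180:380,220:420],None,fx=2.9,fy=2.9,interpolation=cv2.INTER_CUBIC)
b=cv2.resize(im2[160:210,275:325],(210,210),interpolation=cv2.INTER_CUBIC)
c=np.zeros((580,800,3),np.uint8);c[:580,:580]=a;c[:210,590:800]=b;cv2.imwrite('pics/c15.png',c)
E
```

```text
clock 21.88 pos [583.9  69.3 194.2] heading -5.84 tilt 1.143 w 25.7 F [ 0.9 -0.6  0.5]
shift [0.0054 0.0072 0.0001] turn 0.06 rows>= 0.1 0.0
```

View pics/c15.png

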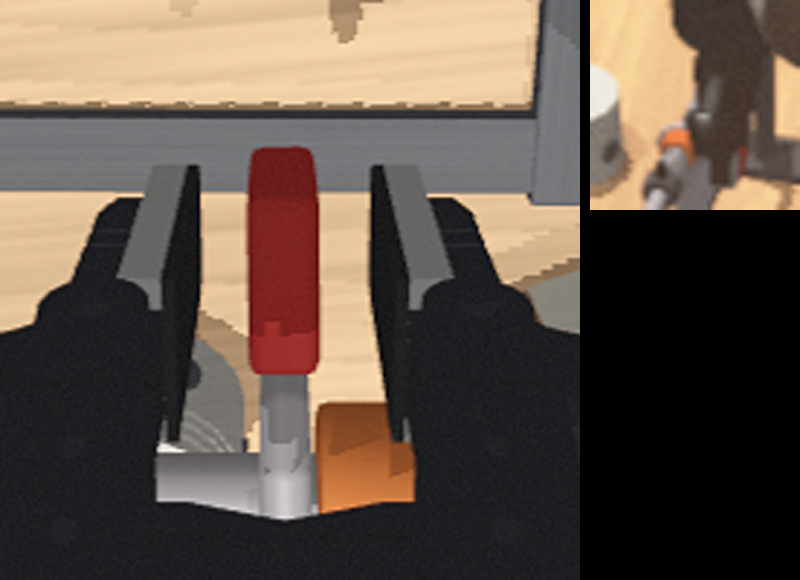

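Emit:
jog_arm(increments=[[0,0,-0.015,0],[0,0,-0.035,0],[0,0,-0.06,0],[0,0,-0.09,0],[0.01,-0.01,-0.11,1],[0.04,-0.04,-0.12,2],[0.06,-0.09,-0.12,4]], hand=0)

```text
clock: 22.85
position: [512.5, -14.1, 315.2]
ee_rot: [0.085, 0.996, 0.001, 0.012]
contact_force: [0.9, 0.4, 0.1]
gripper_width: 42.8
```

```bash
python3 - <<'E'
from m import *
go((430,-312,230),-16)
im2,C=shot('side','s16.png');crop(im2,250,150,340,240,6.6,'s16c.png')
E
```

```text
clock 22.85 pos [512.5 -14.1 315.2] heading -9.75 tilt 1.376 w 42.8 F [0.9 0.4 0.1]
shift [ 0.0329 -0.3079  0.0831] turn 6.25 rows>= 5.1 0.6
```

View pics/s16c.png

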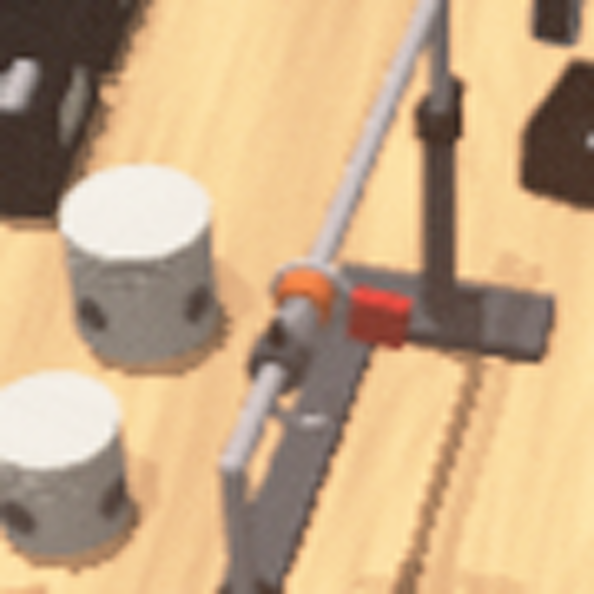

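Emit:
jog_arm(increments=[[0.006,-0.05,0.012,1],[0.013,-0.11,0.027,2],[0.019,-0.17,0.043,3],[0.025,-0.23,0.06,4],[0.03,-0.28,0.075,5],[0.033,-0.308,0.083,6.2],[0.033,-0.308,0.083,6.2],[0.033,-0.308,0.083,6.2]])

```text
clock: 23.9
position: [425.0, -315.9, 231.9]
ee_rot: [0.141, 0.99, 0.001, 0.011]
contact_force: [1.0, -0.0, -0.5]
gripper_width: 42.7
```

```bash
python3 - <<'E'
from m import *
go((430,-312,230),-16)
im,C=shot('wrist','w17.png')
S=cam('side')
# overlay hook model guesses on s16 for lean, arch at rail
im=cv2.imread('pics/s16.png');b=cv2.resize(im[160:240,250:330],None,fx=7,fy=7,interpolation=cv2.INTER_CUBIC)
A=np.array([614.9,65.4,234.6]);f=np.array([.9947,-.103,0]);k=np.array([0,0,1.])
for lean,c in((0,(255,0,0)),(7.2,(0,255,0))):
    t=np.radians(lean);X=f*np.cos(t)+k*np.sin(t);Z=-f*np.sin(t)+k*np.cos(t);O=A-40*Z
    for P in (O-31*X+29*Z,O-43*Z,O-53.5*Z,O-34*Z-16*X+10*Z): 
        u=(proj(S,P)-(250,160)+.5)*7;cv2.circle(b,tuple(np.int32(u).tolist()),3,c,-1)
cv2.imwrite('pics/ov16.png',b)
m=masks(im)['red'];print(blobs(m))
for lean in(0,3,5,7,9):
    t=np.radians(lean);X=f*np.cos(t)+k*np.sin(t);Z=-f*np.sin(t)+k*np.cos(t);O=A-40*Z;print(lean,proj(S,O-31*X+29*Z))
E
```

```text
clock 23.90 pos [ 425.  -315.9  231.9] heading -16.21 tilt 1.306 w 42.7 F [ 1.  -0.  -0.5]
shift [-0.0037  0.0051  0.002 ] turn -0.21 rows>= 0.1 0.0
[(17, [307.3, 195.4])]
0 [306.66504392 197.18395467]
3 [306.46839622 197.55923791]
5 [306.32210981 197.80168805]
7 [306.16390754 198.03762129]
9 [305.99400541 198.26676828]
```

View pics/w17.png

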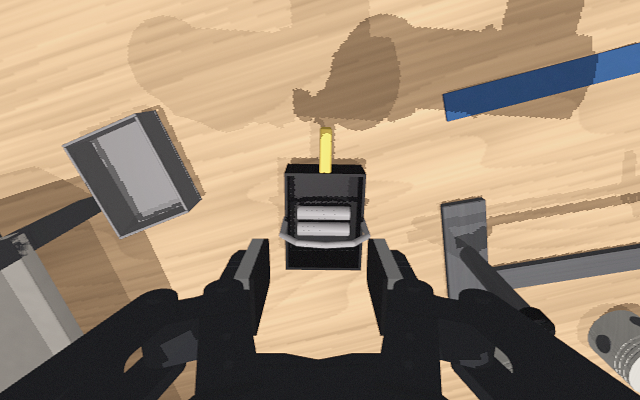

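View pics/ov16.png

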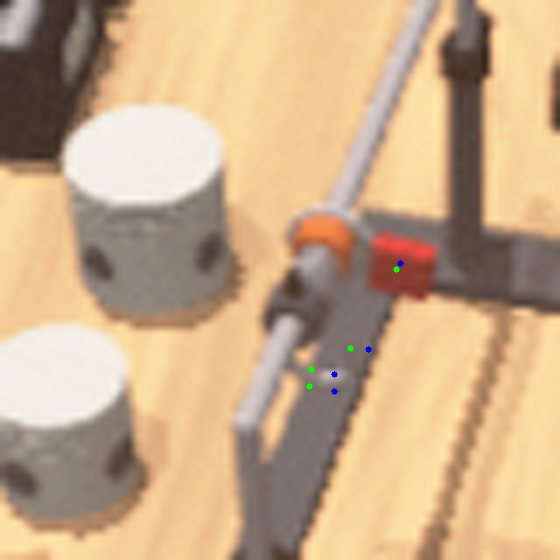

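```bash
python3 - <<'E'
from m import *
im=cv2.imread('pics/w17.png');crop(im,270,115,380,280,3.6,'w17c.png')
E
```

```text
(no output)
```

View pics/w17c.png

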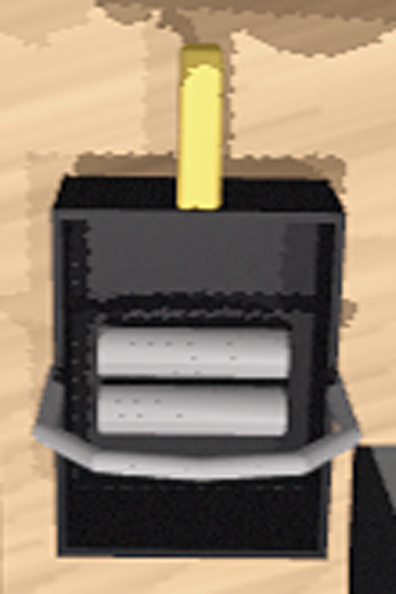

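```bash
python3 - <<'E'
from m import *
C=cam('wrist',read_state())
f=lambda u,v:(270+u/3.6,115+v/3.6)
a=onz(C,*f(202,62),43);b=onz(C,*f(199,208),43);print('lug rear,front',a,b,np.linalg.norm(a-b))
c=[onz(C,*f(*p),45) for p in((52,212),(345,212),(327,555),(57,555))];m=sum(c)/4
print([x.round(1) for x in c],m,[np.linalg.norm(c[i]-c[i-1]).round(1) for i in range(4)])
d=(c[2]+c[3]-c[0]-c[1]);print('yaw',np.degrees(np.arctan2(d[1],d[0])), np.degrees(np.arctan2((c[1]-c[0])[0],(c[1]-c[0])[1])))
bar=onz(C,*f(202,464),98);l=onz(C,*f(93,458),94);r=onz(C,*f(306,462),94)
print('bar',bar,l,r,np.degrees(np.arctan2((r-l)[0],(r-l)[1])))
print('lug to bar',(bar-(a+b)/2),np.linalg.norm((bar-(a+b)/2)[:2]))
v=m-(a+b)/2;print('yaw lug->m',np.degrees(np.arctan2(v[1],v[0])),np.linalg.norm(v[:2]))
E
```

```text
lug rear,front [ 399.60216381 -299.2177305    43.        ] [ 438.95017046 -311.22198997   43.        ] 41.13839899832207
[array([ 428. , -351.3,   45. ]), array([ 451.1, -271.8,   45. ]), array([ 555.1, -303.2,   45. ]), array([ 531.7, -383. ,   45. ])] [ 491.48896759 -327.32665557   45.        ] [np.float64(108.5), np.float64(82.8), np.float64(108.6), np.float64(83.1)]
yaw -16.882321373518685 16.251382216563126
bar [ 490.3063457  -326.44140142   98.        ] [ 482.63640083 -353.33248792   94.        ] [ 499.15395221 -300.93351776   94.        ] 17.496239960810676
lug to bar [ 71.03017856 -21.22154119  55.        ] 74.13258444791444
yaw lug->m -17.021132094322326 75.52085109696897
```

```bash
python3 - <<'E'
from m import *
go((405.1,-300.8,24),-16.9)
E
```

```text
clock 23.95 pos [ 425.1 -315.5  231.9] heading -16.17 tilt 1.314 w 42.7 F [ 0.6  0.3 -1.9]
shift [0.028  0.0075 0.2074] turn 0.73 rows>= 3.3 0.1
```

Emit:
jog_arm(increments=[[0.014,0.004,0.04,0.7],[0.028,0.0075,0.09,0.7],[0.028,0.0075,0.14,0.7],[0.028,0.0075,0.175,0.7],[0.028,0.0075,0.195,0.7],[0.028,0.0075,0.207,0.7],[0.028,0.0075,0.207,0.7],[0.028,0.0075,0.207,0.7]])

```text
clock: 24.95
position: [406.1, -300.9, 25.4]
ee_rot: [0.146, 0.989, 0.001, 0.013]
contact_force: [0.5, 0.4, -0.4]
gripper_width: 42.6
```

```bash
python3 - <<'E'
from m import *
go((405.1,-300.8,10),-16.9)
im,C=shot('wrist','w18.png')
im2,C=shot('side','s18.png')
a=cv2.resize(im[150:350,220:420],None,fx=2.9,fy=2.9,interpolation=cv2.INTER_CUBIC)
b=cv2.resize(im2[150:190,340:380],(210,210),interpolation=cv2.INTER_CUBIC)
c=np.zeros((580,800,3),np.uint8);c[:580,:580]=a;c[:210,590:800]=b;cv2.imwrite('pics/c18.png',c)
E
```

```text
clock 24.95 pos [ 406.1 -300.9   25.4] heading -16.82 tilt 1.439 w 42.6 F [ 0.5  0.4 -0.4]
shift [ 0.0014 -0.0003  0.0154] turn 0.08 rows>= 0.2 0.0
```

View pics/c18.png

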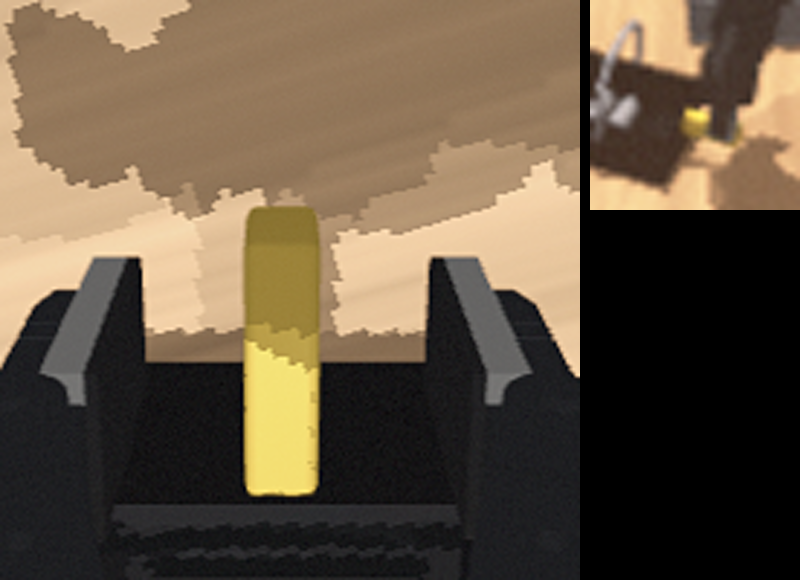

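Emit:
jog_arm(increments=[[0.001,0,0.005,0],[0.001,0,0.01,0],[0.001,0,0.014,0],[0.001,0,0.017,0],[0.001,0,0.017,0],[0.001,0,0.017,0]])

```text
clock: 25.8
position: [405.4, -300.8, 8.4]
ee_rot: [0.146, 0.989, 0.001, 0.013]
contact_force: [0.2, -0.5, 0.2]
gripper_width: 42.7
```

Emit:
jog_arm(increments=[[0,0,0,0],[0,0,0,0],[0,0,0,0],[0,0,0,0],[0,0,0,0]], hand=-1)

```text
clock: 26.42
position: [405.5, -300.9, 8.7]
ee_rot: [0.146, 0.989, 0.001, 0.013]
contact_force: [-1.9, -0.0, 4.7]
gripper_width: 10.4
```

```bash
python3 - <<'E'
from m import *
go((405.1,-300.8,10),-16.9)
im,C=shot('wrist','w19.png')
im2,C=shot('side','s19.png')
a=cv2.resize(im[150:350,220:420],None,fx=2.9,fy=2.9,interpolation=cv2.INTER_CUBIC)
b=cv2.resize(im2[150:190,340:380],(210,210),interpolation=cv2.INTER_CUBIC)
c=np.zeros((580,800,3),np.uint8);c[:580,:580]=a;c[:210,590:800]=b;cv2.imwrite('pics/c19.png',c)
E
```

```text
clock 26.43 pos [ 405.5 -300.9    8.7] heading -16.85 tilt 1.461 w 10.4 F [-1.9 -0.   4.7]
shift [ 0.0004 -0.     -0.0013] turn 0.05 rows>= 0.0 0.0
```

View pics/c19.png

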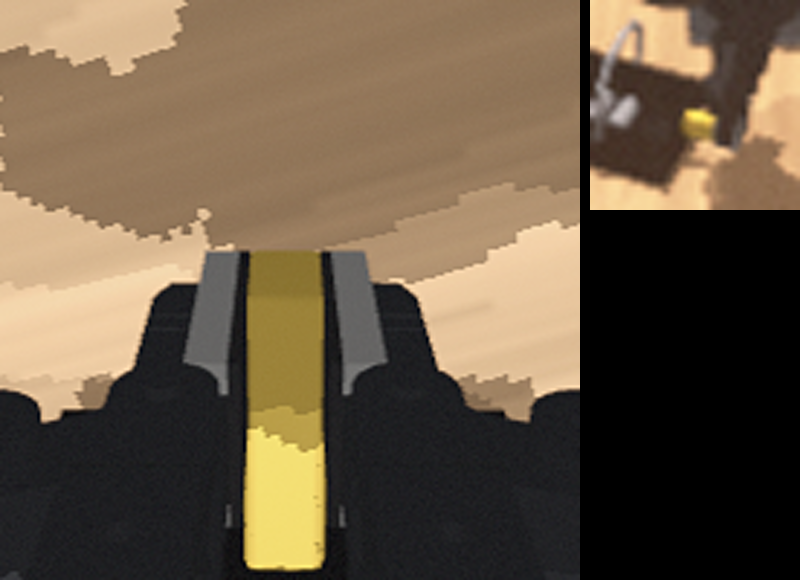

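Emit:
jog_arm(increments=[[0,0,-0.003,0],[0,0,-0.008,0],[0,0,-0.015,0],[0,0,-0.025,0],[0,0,-0.035,0],[0,0,-0.035,0],[0,0,-0.035,0]])

```text
clock: 27.4
position: [404.4, -300.7, 43.7]
ee_rot: [0.147, 0.989, 0.001, 0.013]
contact_force: [-0.5, -0.9, -3.7]
gripper_width: 10.2
```

```bash
python3 - <<'E'
from m import *
go((405.1,-300.8,10),-16.9)
im,C=shot('wrist','w20.png')
im2,C=shot('side','s20.png')
a=cv2.resize(im[150:350,220:420],None,fx=2.9,fy=2.9,interpolation=cv2.INTER_CUBIC)
b=cv2.resize(im2[140:190,330:380],(210,210),interpolation=cv2.INTER_CUBIC)
c=np.zeros((580,800,3),np.uint8);c[:580,:580]=a;c[:210,590:800]=b;cv2.imwrite('pics/c20.png',c)
E
```

```text
clock 27.40 pos [ 404.4 -300.7   43.7] heading -16.86 tilt 1.454 w 10.2 F [-0.5 -0.9 -3.7]
shift [ 0.0001 -0.0001  0.0337] turn 0.04 rows>= 0.5 0.0
```

View pics/c20.png

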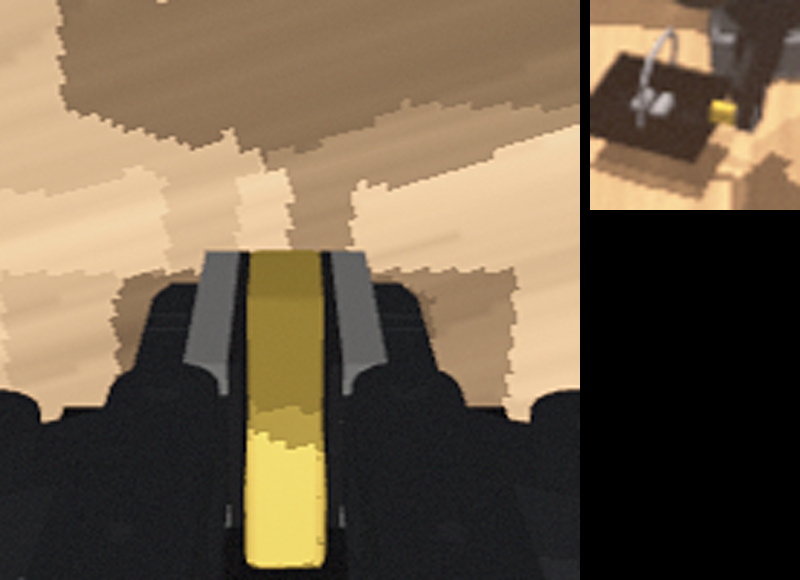

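```bash
python3 - <<'E'
from m import *
S=cam('side')
im=cv2.imread('pics/s20.png');cr=im[185:225,275:315]
g=cv2.resize(cr,None,fx=9.8,fy=9.8,interpolation=cv2.INTER_CUBIC)
g=cv2.convertScaleAbs(g,alpha=1.6,beta=-30)
b=g.copy()
A=np.array([614.9,65.4,236]);f=np.array([.9947,-.103,0]);k=np.array([0,0,1.])
for lean,c in((0,(255,0,0)),(4,(0,255,255)),(8,(0,255,0))):
    t=np.radians(lean);X=f*np.cos(t)+k*np.sin(t);Z=-f*np.sin(t)+k*np.cos(t);O=A-40*Z
    pts=[O+X*16*np.cos(a)+Z*(34+16*np.sin(a)) for a in np.linspace(-.5,np.pi,15)]+[O+X*16*np.cos(a)+Z*(-34+16*np.sin(a)) for a in np.linspace(0,-np.pi-.5,15)]
    cv2.polylines(b,[np.int32([(proj(S,p)-(275,185)+.5)*9.8 for p in pts])],False,c,1)
cv2.imwrite('pics/ov20.png',np.hstack([g,b]))
E
```

```text
(no output)
```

View pics/ov20.png

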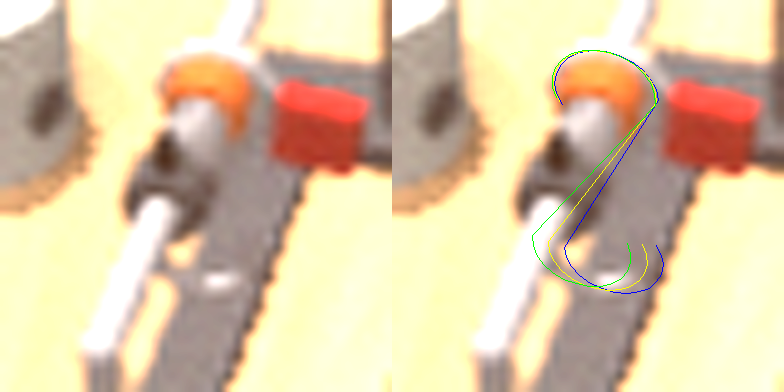

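```bash
python3 - <<'E'
from m import *
S=cam('side');A=np.array([614.9,65.4,236]);f=np.array([.9947,-.103,0]);k=np.array([0,0,1.]);Y=np.array([.103,.9947,0])
for lean in(0,3,6,9):
    t=np.radians(lean);X=f*np.cos(t)+k*np.sin(t);Z=-f*np.sin(t)+k*np.cos(t);O=A-40*Z
    c=[(proj(S,O+x*X+z*Z+5*Y)-(275,185)+.5)*9.8 for x,z in((-18,42),(-44,42),(-44,16),(-18,16))]
    print(lean,[p.round(0).tolist() for p in c],'slope',((c[1]-c[0])[1]/(c[1]-c[0])[0]).round(3),((c[2]-c[3])[1]/(c[2]-c[3])[0]).round(3))
E
```

```text
0 [[268.0, 92.0], [353.0, 106.0], [354.0, 171.0], [270.0, 157.0]] slope 0.16 0.163
3 [[268.0, 95.0], [353.0, 112.0], [350.0, 176.0], [266.0, 159.0]] slope 0.201 0.203
6 [[268.0, 97.0], [353.0, 118.0], [345.0, 180.0], [261.0, 160.0]] slope 0.241 0.243
9 [[268.0, 99.0], [353.0, 123.0], [340.0, 185.0], [257.0, 161.0]] slope 0.282 0.283
```

```bash
python3 - <<'E'
from m import *
go((385,-290,96),-16.9)
go((378,-180,96),-12)
go((385,-40,96),-9)
go((405,60,96),-5.9)
E
```

```text
clock 27.50 pos [ 404.3 -300.7   43.4] heading -16.86 tilt 1.415 w 10.1 F [ 0.2  0.1 -3.6]
shift [ 0.0202  0.0049 -0.0531] turn 0.04 rows>= 0.9 0.0
clock 27.50 pos [ 404.3 -300.7   43.4] heading -16.86 tilt 1.415 w 10.1 F [ 0.2  0.1 -3.6]
shift [ 0.0588  0.1081 -0.0535] turn -4.86 rows>= 2.1 0.5
clock 27.50 pos [ 404.3 -300.7   43.4] heading -16.86 tilt 1.415 w 10.1 F [ 0.2  0.1 -3.6]
shift [ 0.0927  0.2442 -0.0536] turn -7.86 rows>= 4.3 0.7
clock 27.50 pos [ 404.3 -300.7   43.4] heading -16.86 tilt 1.415 w 10.1 F [ 0.2  0.1 -3.6]
shift [ 0.1026  0.3457 -0.0533] turn -10.96 rows>= 5.8 1.0
```

Emit:
jog_arm(increments=[[0.008,0.002,-0.025,0],[0.02,0.01,-0.05,0],[0.033,0.035,-0.053,-1.2],[0.046,0.07,-0.053,-3],[0.059,0.108,-0.053,-4.9],[0.072,0.15,-0.053,-6],[0.083,0.195,-0.053,-7],[0.092,0.24,-0.053,-8],[0.098,0.285,-0.053,-9.5],[0.101,0.32,-0.053,-10.5]])

```text
clock: 28.75
position: [399.0, 36.8, 95.6]
ee_rot: [0.054, 0.998, -0.0, 0.012]
contact_force: [0.2, -0.3, -3.1]
gripper_width: 10.5
```

```bash
python3 - <<'E'
from m import *
go((405,60,96),-5.9)
go((445,83,96),-5.9)
E
```

```text
clock 28.75 pos [399.   36.8  95.6] heading -6.24 tilt 1.431 w 10.5 F [ 0.2 -0.3 -3.1]
shift [-0.0034  0.0237 -0.0003] turn -0.34 rows>= 0.4 0.0
clock 28.75 pos [399.   36.8  95.6] heading -6.24 tilt 1.431 w 10.5 F [ 0.2 -0.3 -3.1]
shift [-0.0407  0.051   0.0007] turn -0.34 rows>= 1.0 0.0
```

Emit:
jog_arm(increments=[[-0.002,0.018,0,-0.3],[-0.006,0.036,0,-0.3],[-0.018,0.048,0,-0.3],[-0.03,0.051,0.001,-0.3],[-0.04,0.051,0.001,-0.3],[-0.04,0.051,0.001,-0.3],[-0.04,0.051,0.001,-0.3]])

```text
clock: 29.62
position: [443.8, 82.4, 95.4]
ee_rot: [0.052, 0.999, -0.0, 0.012]
contact_force: [-0.5, 0.7, -3.3]
gripper_width: 10.1
```

```bash
cat > v.py <<'E'
from m import *
import sys
n=sys.argv[1]
s=read_state();M=R.from_quat(s['ee_rot']).as_matrix()
hd=np.arctan2(-M[1,0],-M[0,0]);f=np.array([np.cos(hd),np.sin(hd),0]);l=np.array([-f[1],f[0],0])
bar=s['position']+89.1*f+[0,0,88.3]
A=np.array([614.9,65.4,235]);hf=np.array([.9947,-.103,0]);hl=np.array([.103,.9947,0])
d=bar-A
print('clock %.2f pos %s F %s w %.1f head %.2f bar'%(s['clock'],s['position'].round(1),s['contact_force'].round(1),s['gripper_width'],np.degrees(hd)),bar.round(1),'rel arch fwd %.1f left %.1f, up from seat %.1f'%(d@hf,d@hl,d[2]+83))
im2,S=shot('side','s%s.png'%n)
x0,y0=265,175
b=cv2.resize(im2[y0:y0+55,x0:x0+75],None,fx=10,fy=10,interpolation=cv2.INTER_CUBIC)
cv2.imwrite('pics/v%s.png'%n,b)
for p in(bar,bar+26*l-[0,0,4],bar-26*l-[0,0,4]): print('bar px',((proj(S,p)-(x0,y0)+.5)*10).round(0))
E
python3 v.py 21
```

```text
clock 29.62 pos [443.8  82.4  95.4] F [-0.5  0.7 -3.3] w 10.1 head -6.02 bar [532.5  73.  183.7] rel arch fwd -82.8 left -0.9, up from seat 31.7
bar px [593. 352.]
bar px [573. 422.]
bar px [611. 303.]
```

View pics/v21.png

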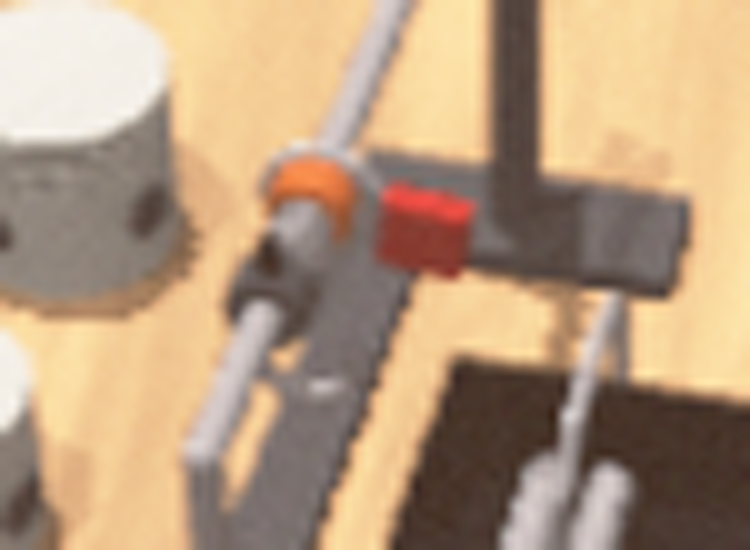

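Emit:
jog_arm(increments=[[-0.012,0.001,0,0],[-0.026,0.001,0,0],[-0.04,0.001,0,0],[-0.05,0.001,0,0],[-0.054,0.001,0,0],[-0.054,0.001,0,0]])

```text
clock: 30.42
position: [497.6, 77.7, 96.6]
ee_rot: [0.053, 0.999, -0.0, 0.012]
contact_force: [-0.7, 0.4, -3.2]
gripper_width: 10.4
```

```bash
python3 v.py 22
```

```text
clock 30.43 pos [497.6  77.7  96.6] F [-0.7  0.4 -3.2] w 10.4 head -6.02 bar [586.2  68.4 184.9] rel arch fwd -28.8 left 0.0, up from seat 32.9
bar px [417. 322.]
bar px [394. 391.]
bar px [438. 274.]
```

View pics/v22.png

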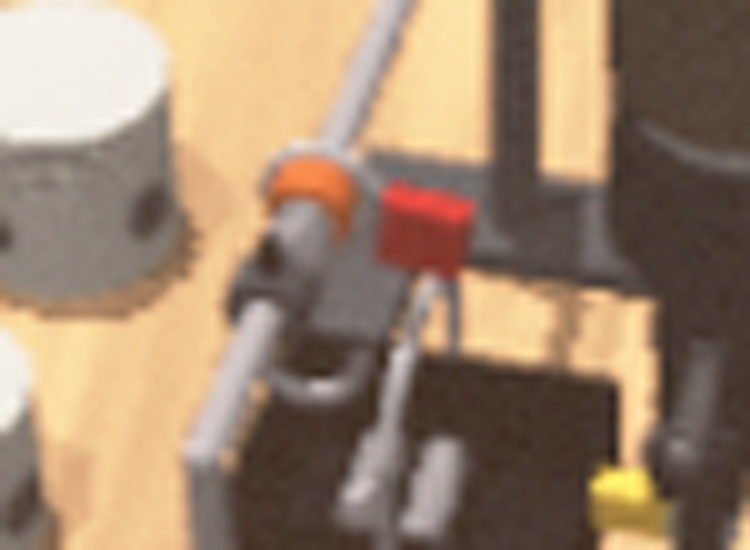

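```bash
cat > ov.py <<'E'
from m import *
import sys
n=sys.argv[1];S=cam('side');b=cv2.imread('pics/v%s.png'%n)
f=np.array([.9947,-.103,0]);k=np.array([0,0,1.])
A=np.array([614.9,65.4,float(sys.argv[2])])
for lean,c in((0,(255,0,0)),(3,(0,255,255)),(6,(0,255,0))):
    t=np.radians(lean);X=f*np.cos(t)+k*np.sin(t);Z=-f*np.sin(t)+k*np.cos(t);O=A-40*Z
    pts=[O+X*16*np.cos(a)+Z*(34+16*np.sin(a)) for a in np.linspace(-.5,np.pi,15)]+[O+X*16*np.cos(a)+Z*(-34+16*np.sin(a)) for a in np.linspace(0,-np.pi-.5,15)]
    cv2.polylines(b,[np.int32([(proj(S,p)-(265,175)+.5)*10 for p in pts])],False,c,1)
cv2.imwrite('pics/ovv%s.png'%n,b[100:480,180:560])
E
python3 ov.py 22 235
```

```text
(no output)
```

View pics/ovv22.png

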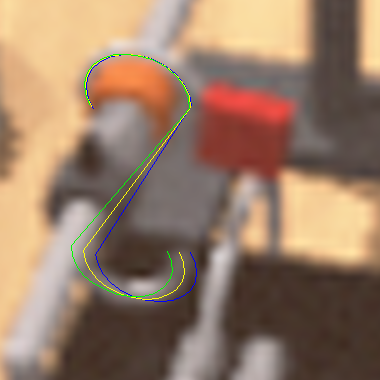

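Emit:
jog_arm(increments=[[-0.006,0,0,0],[-0.012,0,0,0],[-0.018,0,0,0],[-0.021,0,0,0],[-0.021,0,0,0]])

```text
clock: 31.1
position: [518.3, 75.4, 96.9]
ee_rot: [0.053, 0.999, -0.001, 0.012]
contact_force: [-0.0, -0.1, -3.3]
gripper_width: 10.5
```

```bash
python3 v.py 23
```

```text
clock 31.10 pos [518.3  75.4  96.9] F [-0.  -0.1 -3.3] w 10.5 head -6.03 bar [606.9  66.1 185.2] rel arch fwd -8.0 left -0.2, up from seat 33.2
bar px [350. 309.]
bar px [327. 378.]
bar px [373. 262.]
```

View pics/v23.png

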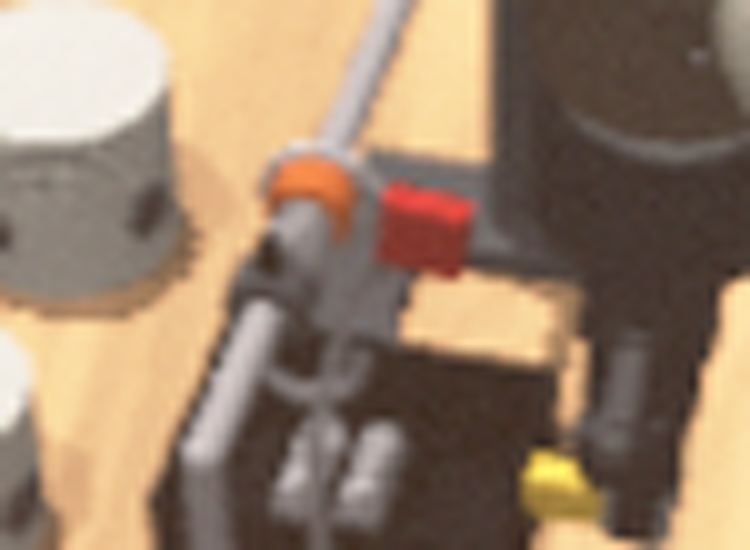

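Emit:
jog_arm(increments=[[-0.002,0,0.003,0],[-0.004,0,0.006,0],[-0.006,0,0.009,0],[-0.008,0,0.012,0],[-0.009,0,0.016,0],[-0.009,0,0.018,0],[-0.009,0,0.018,0]])

```text
clock: 32.02
position: [527.2, 74.3, 78.9]
ee_rot: [0.053, 0.999, -0.001, 0.011]
contact_force: [0.6, 1.1, -4.0]
gripper_width: 10.4
```

```bash
python3 v.py 24
```

```text
clock 32.02 pos [527.2  74.3  78.9] F [ 0.6  1.1 -4. ] w 10.4 head -6.03 bar [615.8  65.  167.2] rel arch fwd 0.9 left -0.4, up from seat 15.2
bar px [323. 348.]
bar px [300. 416.]
bar px [346. 300.]
```

View pics/v24.png

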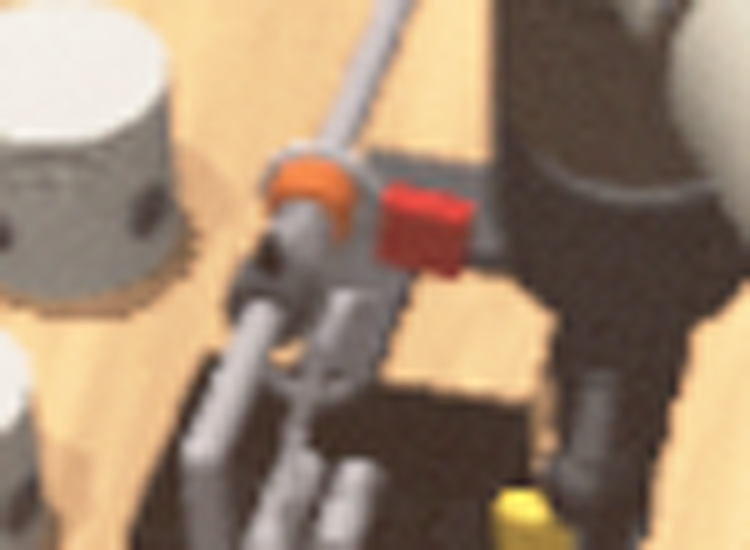

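Emit:
jog_arm(increments=[[0,0,0.003,0],[0,0,0.006,0],[0,0,0.008,0],[0,0,0.008,0]])

```text
clock: 32.58
position: [527.4, 74.3, 70.8]
ee_rot: [0.053, 0.999, -0.001, 0.011]
contact_force: [-0.6, 0.4, -4.1]
gripper_width: 10.5
```

Emit:
jog_arm(increments=[[0,0,0.0015,0],[0,0,0.003,0],[0,0,0.003,0]])

```text
clock: 32.95
position: [527.3, 74.2, 67.7]
ee_rot: [0.053, 0.999, -0.001, 0.011]
contact_force: [-0.9, 0.2, -4.0]
gripper_width: 10.3
```

Emit:
jog_arm(increments=[[0,0,0.001,0],[0,0,0.002,0],[0,0,0.002,0]])

```text
clock: 33.33
position: [527.6, 74.3, 65.8]
ee_rot: [0.052, 0.999, -0.001, 0.011]
contact_force: [-0.9, 0.1, -2.5]
gripper_width: 10.3
```

```bash
python3 v.py 25
```

```text
clock 33.33 pos [527.6  74.3  65.8] F [-0.9  0.1 -2.5] w 10.3 head -6.02 bar [616.2  64.9 154.1] rel arch fwd 1.3 left -0.3, up from seat 2.1
bar px [323. 378.]
bar px [300. 446.]
bar px [346. 331.]
```

View pics/v25.png

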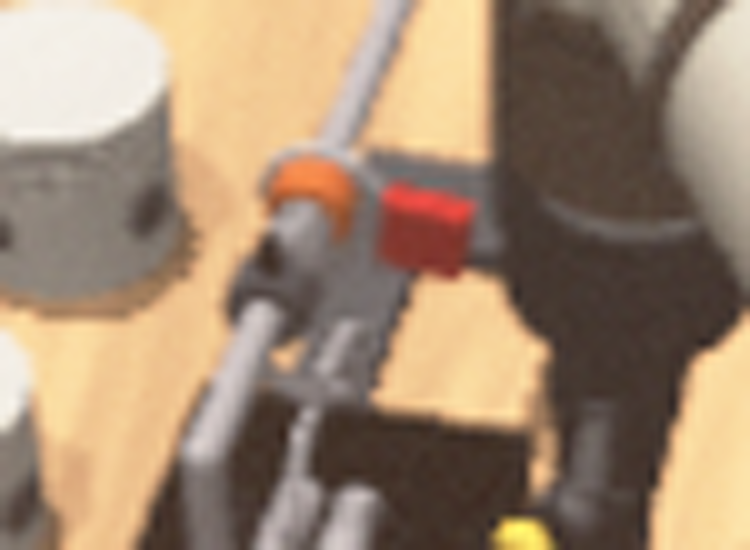

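Emit:
jog_arm(increments=[[0,0,0.001,0],[0,0,0.001,0],[0,0,0.001,0]])

```text
clock: 33.75
position: [527.9, 74.4, 65.1]
ee_rot: [0.052, 0.999, -0.001, 0.012]
contact_force: [-0.6, -0.1, 0.1]
gripper_width: 10.1
```

Emit:
jog_arm(increments=[[0,0,0.001,0],[0,0,0.001,0],[0,0,0.001,0]])

```text
clock: 34.12
position: [528.3, 74.5, 64.4]
ee_rot: [0.052, 0.999, -0.0, 0.012]
contact_force: [-0.4, 0.1, 0.2]
gripper_width: 10.5
```

```bash
python3 v.py 26
```

```text
clock 34.12 pos [528.3  74.5  64.4] F [-0.4  0.1  0.2] w 10.5 head -6.00 bar [616.9  65.2 152.7] rel arch fwd 2.0 left 0.0, up from seat 0.7
bar px [321. 382.]
bar px [298. 450.]
bar px [344. 334.]
```

View pics/v26.png

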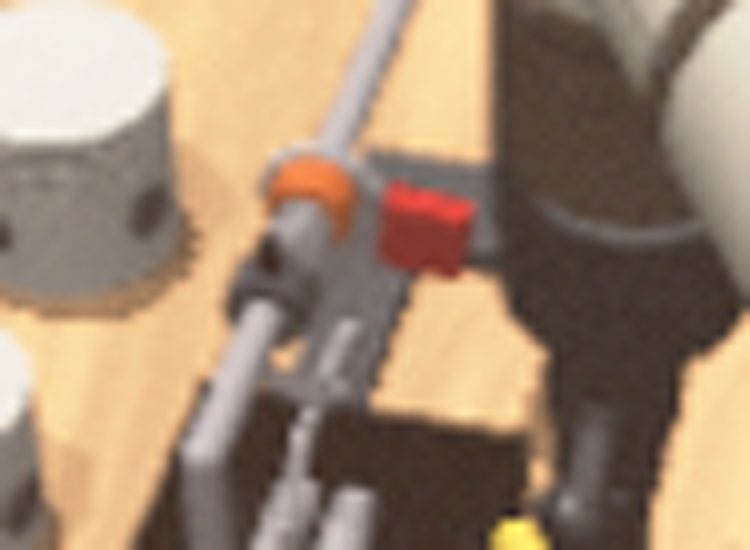

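Emit:
jog_arm(increments=[[0,0,0,0],[0,0,0,0],[0,0,0,0],[0,0,0,0]], hand=-0.2)

```text
clock: 34.67
position: [528.2, 74.5, 64.3]
ee_rot: [0.052, 0.999, -0.0, 0.012]
contact_force: [-0.4, 0.5, 0.9]
gripper_width: 34.5
```

```bash
python3 v.py 27; python3 - <<'E'
from m import *
im,C=shot('wrist','w27.png')
E
```

```text
clock 34.67 pos [528.2  74.5  64.3] F [-0.4  0.5  0.9] w 34.5 head -6.00 bar [616.8  65.2 152.6] rel arch fwd 2.0 left -0.0, up from seat 0.6
bar px [321. 382.]
bar px [298. 450.]
bar px [344. 335.]
```

View pics/v27.png

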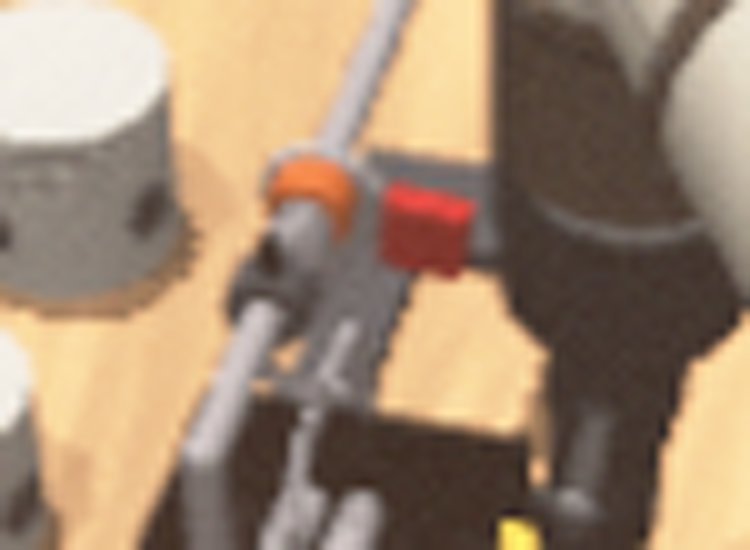

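View pics/w27.png

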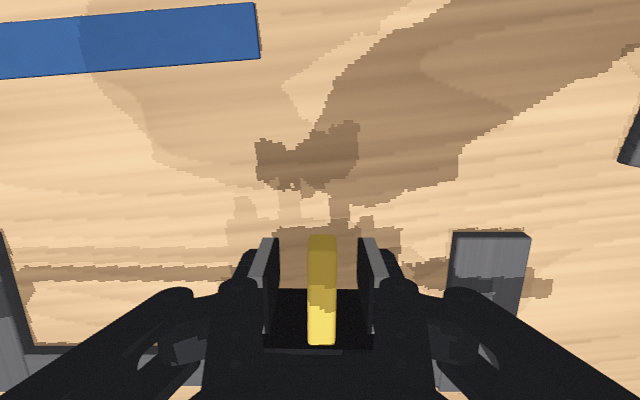

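Emit:
jog_arm(increments=[[0.005,0,0,0],[0.012,0,0,0],[0.022,0,0,0],[0.034,0,0,0],[0.05,0,0,0],[0.07,0,0,0],[0.095,0,0,0],[0.115,0,-0.01,0],[0.125,0,-0.02,0],[0.125,0,-0.02,0]])

```text
clock: 36.02
position: [403.6, 88.2, 82.4]
ee_rot: [0.052, 0.999, 0.0, 0.013]
contact_force: [-0.1, -0.7, -0.4]
gripper_width: 34.1
```

```bash
python3 v.py 28; python3 - <<'E'
from m import *
im,C=shot('top','t28.png');crop(im,230,150,400,260,4.5,'t28c.png')
im=cv2.imread('pics/s28.png');crop(im,240,140,380,260,5,'s28c.png')
E
```

```text
clock 36.02 pos [403.6  88.2  82.4] F [-0.1 -0.7 -0.4] w 34.1 head -5.93 bar [492.3  79.  170.7] rel arch fwd -123.4 left 0.9, up from seat 18.7
bar px [724. 410.]
bar px [707. 480.]
bar px [740. 360.]
```

View pics/s28c.png

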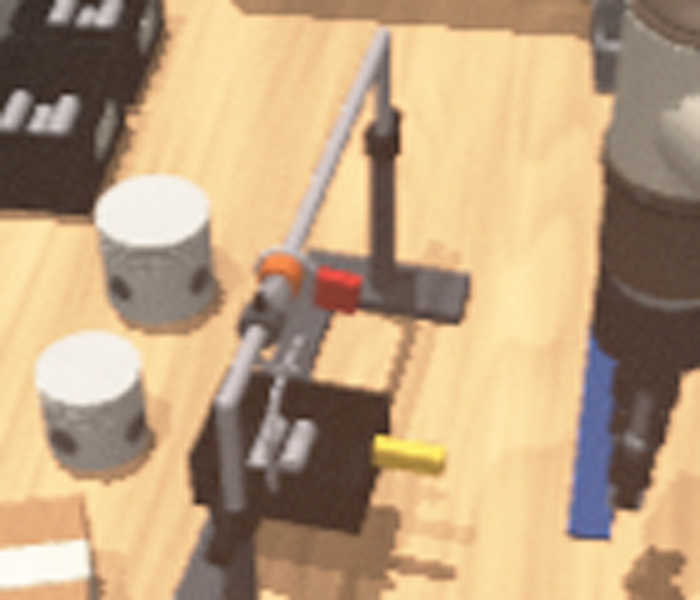

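View pics/t28c.png

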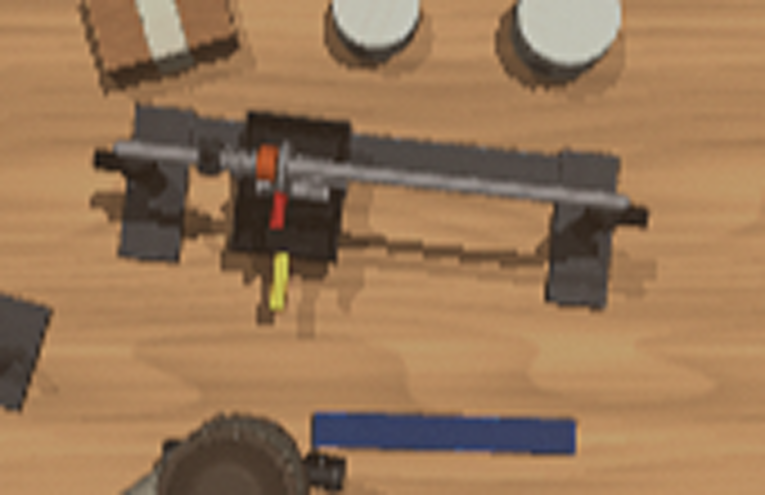

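Emit:
jog_arm(increments=[[0.02,0,-0.04,0],[0.02,0,-0.08,0],[0.02,0,-0.08,0],[0.02,0,-0.08,0],[0.02,0,-0.08,0],[0.02,0,-0.08,0],[0.02,0,-0.08,0],[0.02,0,-0.08,0]])

```text
clock: 37.12
position: [382.1, 90.1, 160.9]
ee_rot: [0.052, 0.999, -0.0, 0.012]
contact_force: [-0.9, 1.1, 0.2]
gripper_width: 34.5
```

Emit:
jog_arm(increments=[[0,0,0,0],[0,0,0,0],[0,0,0,0],[0,0,0,0],[0,0,0,0],[0,0,0,0],[0,0,0,0],[0,0,0,0],[0,0,0,0],[0,0,0,0]])

```text
clock: 38.38
position: [382.1, 90.1, 160.9]
ee_rot: [0.052, 0.999, -0.0, 0.012]
contact_force: [-0.3, 0.2, 0.0]
gripper_width: 34.1
```

```bash
python3 - <<'E'
from m import *
a,_=shot('side','s29.png')
for i in range(5): b,_=shot('side','s30.png')
o=cv2.imread('pics/s28.png')
r=(slice(150,260),slice(260,335))
print(cv2.absdiff(a[r],b[r]).max(),cv2.absdiff(a[r],b[r]).mean(),cv2.absdiff(o[r],b[r]).mean())
for im in(o,a,b): print([blobs(m)[:1] for m in masks(im).values()])
crop(b,240,140,380,260,5,'s30c.png');go((400,0,200))
E
```

```text
29 1.5295353535353535 2.0073939393939395
[[(19, [307.3, 195.4])], [], [(7, [315.9, 228.1])]]
[[(23, [307.3, 195.6])], [], [(6, [315.7, 228.0])]]
[[(19, [307.6, 195.4])], [], [(5, [315.6, 227.8])]]
clock 38.67 pos [382.1  90.1 160.9] heading -5.99 tilt 1.415 w 33.9 F [-0.2 -0.9  0.2]
shift [-0.0282 -0.0877 -0.0385] turn 0 rows>= 1.6 0.0
```

View pics/s30c.png

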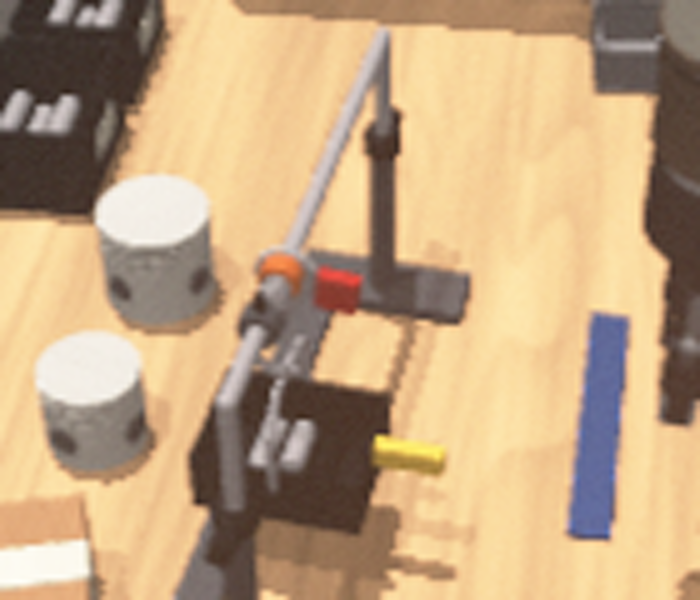

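Emit:
jog_arm(increments=[[0,0,0,0],[0,0,0,0],[0,0,0,0],[0,0,0,0],[0,0,0,0],[0,0,0,0],[0,0,0,0],[0,0,0,0],[0,0,0,0],[0,0,0,0]])

```text
clock: 39.92
position: [382.1, 90.1, 160.9]
ee_rot: [0.052, 0.999, -0.0, 0.012]
contact_force: [0.4, -0.6, 0.7]
gripper_width: 34.1
```

Emit:
jog_arm(increments=[[0,0,0,0],[0,0,0,0],[0,0,0,0],[0,0,0,0],[0,0,0,0],[0,0,0,0],[0,0,0,0],[0,0,0,0],[0,0,0,0],[0,0,0,0]])

```text
clock: 41.18
position: [382.1, 90.1, 160.9]
ee_rot: [0.052, 0.999, -0.0, 0.012]
contact_force: [0.5, -0.9, -0.8]
gripper_width: 34.2
```

```bash
python3 - <<'E'
from m import *
o=cv2.imread('pics/s30.png');b,_=shot('side','s31.png')
r=(slice(150,260),slice(260,335));print(cv2.absdiff(o[r],b[r]).mean(),blobs(masks(b)['red']))
print(job_done())
E
```

```text
1.5263434343434343 [(21, [307.4, 195.5])]
the job is handed in; nothing more can be done
None
```

The job is handed in at about 41 s. The hook hangs on the rail just right of the orange buffer, and the pail hangs free by its bail in the lower curl.

- **Press:** I hooked the upper curl over the rail and pressed it down to about 10 N for roughly half a second. The rail's centre line came out near 235 mm by touch.
- **Buffer:** I slid the hook left until the force along the rail reached about 8 N, which is about 6.6 mm of travel, and let go. The spring then pushed the buffer back to about its free position, so it is no longer held in half way. It also pushed the hook back about 8 mm and turned it about 8°.
- **Extra grip:** I briefly closed on the tab again to straighten the hook, without pushing the buffer, before fetching the pail.
- **Pail:** I could not lean the gripper because the moves only turn about the tool's axis, so I held the lug near its rear end instead. About 6 mm stayed clear of the tab. The pail's weight passed fully to the hook before I released.

**Last checks:** The final side pictures show the pail and hook not moving beyond image noise over about 2.5 s, the gripper well clear, and no objects out of place in the views I looked at.

**Disagreements:**
- The real fingertips sat about 25 mm farther back than the stated 17 mm nose length. My first close on the tab missed above it without touching anything, so I gripped 24–29 mm lower from then on.
- In the side camera the hook looked 2–3 mm higher than the touch measurement gave.

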